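Set up a column of cartons for side marking at the laser station

ROBOT

A 6-joint arm with a two-finger parallel gripper is mounted at the origin on the work surface. World frame = base frame: x ahead of the robot, y to its left, z up, the work surface at z = 0. Lengths are in m, angles in rad, forces in N, time in s.
With the tool pointing down it reaches from about 0.3 to 0.875 m from the base axis. Payload 6.4 kg.
Tool frame: the origin (TCP) lies midway between the tips of the shut fingers; the grasp point (between the pads) lies 19 mm behind it; z points along the fingers, y is the line along which they close (so a half turn about z gives the same grasp; the last joint's range is limited). The gripper opens to 85 mm and grips with 20 to 120 N. Pads are 22 mm wide; open, the fingers measure 114 mm over their backs; the gripper's body (76 mm by 85 mm) begins 54 mm behind the grasp point. The pads swing forward as they close: fully open they stand 13 mm farther back than shut.
Start: joints at [0.958, 0.181, 1.607, -0, 1.354, -0.206], TCP at [0.228, 0.528, 0.231] pointing down, gripper open.
Joint ranges: [-2.99, 2.99], [-0.89, 2.07], [0.3, 2.58], [-1.14, 4.28], [0, 2.63], [-3.12, 3.12]. Speed limits (rad/s): [2.57, 2.57, 3.01, 3.14, 3.14, 3.14].

INTERFACE

Orientations are given as a rotation vector (axis times angle).
In Python, from rig import state, imaging, bot gives the robot as it stands.
- The arm moves only by the tool arm_command, never from a script. Its argument "commands" is a list that holds one entry, the list of rows, each a list of 5 numbers: the shift along the tool's x, y, z scaled (see below), then the turn about the tool's z scaled (see below), then the closure, from 0 (fully open) to 1 (shut). In form: [[[tx, ty, tz, turn, gripper], ...]]. A call has 1 to 5 rows; each row shifts and turns the commanded pose from where the row before left it, along the tool's axes as they then stand; what a row does not reach is not made up. The controller multiplies each number of a shift by 40 mm and each number of a turn by 0.1 rad. A row lasts 1/8 s, in which the tool goes at most 62.5 mm and 10.7 degrees, less where a joint would pass 70% of its speed; a pose out of reach is approached as far as the arm can. A call with a number of a shift or a turn outside -1 to 1 is refused whole. A call with a gripper value outside its range is refused whole. The fingers move at their own pace and stop on an object; the grip force is fixed at half the most. Time passes only in rows, so rows that do not move let the fingers close. It gives the time, the measured TCP pose, the force, the opening and the grip force at its end, in the units of the state.
- state(): the state, without advancing time (a new reading comes with each control period).
- imaging.read_camera(name): name is "scene" or "top"; returns the picture (480x640x3 uint8, red, green, blue); there is no depth.
- imaging.get_calibration(name): a dict with "K" (3x3 intrinsics, pixels), "k1" (the pictures are not rectified: a ray, as slopes to the right and down, at radius r is drawn at 1 + k1 r^2 times it, then the intrinsics apply), "rvec" (rotation vector, rad) and "tvec" (3), from world to camera coordinates, as OpenCV has them. Camera axes: x right, y down, z forward; pixel columns grow to the right and rows downward; lengths in m; the calibration is good to about 2 mm. A picture is of the moment at which its call begins. get_calibration takes no time and is no camera call.
- bot.hand_in(): hands the job in; it is judged then, once.
The state is a dict: "time_s": time; "joints": joint angles; "dq": joint speeds; "joint_efforts": joint torques, N m; "tool_pos": TCP position; "ee_rot": TCP orientation; "force": force on the tool from outside, world axes, zero at the start; "moment": the same for the moment, N m; "opening": opening from 0.0 (shut) to 1.0 (fully open); "finger_force": force on a finger pad.
Only numpy, scipy, OpenCV 4.12 (cv2) and the standard library are available. Lean on these libraries where they do the work, as an engineer would, in place of code of your own. Each camera call takes 0.05 s, during which the arm holds its last target. There are 200 camera calls.

TASK

The closed cartons waiting on the bench are to be laser-marked on their sides: stack every one of them into a single square column in the middle of the black rubber pad, largest at the bottom and each next smaller one on top, their long sides in line with the pad's long side. Once the column stands, lay the steel guard bar level into both V-blocks beside it, and then start the marker by pressing the panel's three keys fully down and releasing them, one at a time in order, from the end key nearest the pad to the one farthest from it. Leave the tape roll, screwdriver and jar where they are, and leave the column and the bar in place.

Things in the scene. Friction and masses are not known exactly. Their poses are not given: they have to be found in the camera images.
- pad: fixed black rubber stacking pad, 130 x 86 x 6 mm, flat on the bench; origin at the centre of its underside, x along its long side, z up
- pad_top (a point): centre of the pad's top face, 6 mm above the bench; the column stands centred on it
- carton_a: closed, taped cardboard carton 112 mm long, 68 mm wide, 40 mm high, about 232 g, lying flat; origin at the centre of its underside, x along its length, y across its width, z up; may be absent
- carton_b: closed, taped cardboard carton 100 mm long, 62 mm wide, 36 mm high, about 192 g, lying flat; origin at the centre of its underside, x along its length, y across its width, z up; may be absent
- carton_c: closed, taped cardboard carton 88 mm long, 56 mm wide, 34 mm high, about 164 g, lying flat; origin at the centre of its underside, x along its length, y across its width, z up; may be absent
- carton_d: closed, taped cardboard carton 76 mm long, 50 mm wide, 32 mm high, about 141 g, lying flat; origin at the centre of its underside, x along its length, y across its width, z up; may be absent
- carton_e: closed, taped cardboard carton 64 mm long, 44 mm wide, 30 mm high, about 122 g, lying flat; origin at the centre of its underside, x along its length, y across its width, z up; may be absent
- cradle: fixed pair of dark steel V-blocks on an aluminium base 170 x 60 x 6 mm, between pad and robot; origin under the base's centre, x along the bar's line, z up. Blocks 18 mm thick, 54 mm high, centred 65 mm either side of the origin along x (112 mm clear between them); 90 degree notches open upward, 40 mm wide at the top, bottom 34 mm above the bench
- cradle_seat (a point): midway between the two notches, 45 mm above the bench: where the middle of the guard bar's axis lies when it is seated; axes as the cradle's
- bar: loose steel guard bar, a round rod 16 mm in diameter with a 30 x 30 x 14 mm square rubber cap on each end, 200 mm long over all, 172 mm between the caps; about 300 g; origin at its centre on the axis, x along it. On the bench it lies on its caps, axis 15 mm up. Seated, the caps hang outside the V-blocks
- panel: fixed white control panel 90 x 150 mm, 28 mm high, with three identical round white keys in black collars in a row along its y axis, 48 mm apart; key tops 50 mm above the bench when up, collars 44 mm across and 40 mm above the bench; origin at the centre of its underside
- key_1_top (a point): first key: the end key nearest the pad and V-blocks (the +y end of the panel); centre of its pressing face, 28 mm across, which moves down with it
- key_1 (a joint): travel of key_1: 0 up, 0.006 m fully down; a spring returns it, about 5 N holds it fully down
- key_2_top (a point): middle key; centre of its pressing face, 28 mm across, which moves down with it
- key_2 (a joint): travel of key_2: 0 up, 0.006 m fully down; a spring returns it, about 5 N holds it fully down
- key_3_top (a point): last key: the end key farthest from the pad and V-blocks (the -y end of the panel); centre of its pressing face, 28 mm across, which moves down with it
- key_3 (a joint): travel of key_3: 0 up, 0.006 m fully down; a spring returns it, about 5 N holds it fully down
- tape_roll: bystander: roll of clear tape lying flat, 76 mm across, 24 mm high; origin at the centre of its underside
- screwdriver: bystander: screwdriver lying on the bench; x along it
- cleaner: bystander: small jar, 52 mm across, 70 mm high; origin at the centre of its underside
Not all that is in view belongs to the job. What is shaped like the carton_c but turquoise is not meant.

How it is judged:
By the outcome, as a careful person would: the job done as asked, in the order asked, and still so for the second after the job is handed in, with the robot touching nothing.
Of carton_a, carton_b, carton_c, carton_d, carton_e only 3 to 5 are there at a start; the rules pass over those that are not, and their reading is None.
At some moment in a run one of bar may be knocked a few centimetres aside while the robot is not near it.
Once in a run the grip may slacken for a moment while it holds something.
It also fails if it takes over 210 s, if anything falls off the work surface, if the arm or the gripper's body presses on something with over 40 N, if the wrist force passes 120 N, or if a joint passes its speed limit or range.

## Working session

There is one attempt and no reset: what is moved stays moved. The work goes in short steps, Python scripts to look and compute and a tool call to move; the robot and the scene stay as the last step left them, time stands still between calls to the robot, and variables do not carry over. Pictures are saved under pics/ and viewed, at most 14 in all, crops included, and the job is handed in when it is done.

Besides the shell and the picture viewer there is one more tool, called after ">>>" as name([rows], argument=value, ...), one row to a line, values as JSON. arm_command: Moves the arm, as the interface text tells. Shifts and turns lie within -1 to 1; 1 stands for 40 mm of shift or 0.1 rad of turn. Its arguments: {"type":"object","properties":{"commands":{"type":"array","items":{"type":"array","items":{"type":"array","items":{"type":"number"}}}}},"required":["commands"]}

```bash
ls; mkdir -p pics; cat > h.py <<'E'
import numpy as np, cv2
from rig import state, imaging, bot
def snap(n,f=None):
    im=imaging.read_camera(n)
    if f: cv2.imwrite('pics/'+f,im[:,:,::-1])
    return im
def cal(n):
    c=imaging.get_calibration(n); K=np.array(c['K']);R=cv2.Rodrigues(np.array(c['rvec'],float))[0];t=np.array(c['tvec'],float).ravel()
    return K,c['k1'],R,t
def ray(n,uv):
    K,k1,R,t=cal(n); uv=np.atleast_2d(np.array(uv,float))
    d=cv2.undistortPoints(uv.reshape(-1,1,2),K,np.array([k1,0,0,0.])).reshape(-1,2)
    D=np.c_[d,np.ones(len(d))]@R
    return -R.T@t,D
def onz(n,uv,z):
    o,D=ray(n,uv); return o+D*((z-o[2])/D[:,2])[:,None]
def proj(n,P):
    K,k1,R,t=cal(n)
    return cv2.projectPoints(np.atleast_2d(np.array(P,float)),cv2.Rodrigues(R)[0],t,K,np.array([k1,0,0,0.]))[0].reshape(-1,2)
E
python3 - <<'E'
from h import *
for n in('scene','top'):
    snap(n,n+'0.png'); K,k1,R,t=cal(n); print(n,K.tolist(),k1,-R.T@t,R.round(3).tolist())
s=state();print({k:np.round(v,3).tolist() for k,v in s.items()})
E
```

```text
pics
scene [[561.611318320684, 0.0, 328.7527410821587], [0.0, 561.611318320684, 241.4692918352143], [0.0, 0.0, 1.0]] -0.0784159959536545 [ 1.61796445 -0.20178435  0.93039196] [[0.163, 0.986, 0.021], [0.639, -0.089, -0.764], [-0.752, 0.138, -0.645]]
top [[492.89633639267265, 0.0, 321.1012093666712], [0.0, 492.89633639267265, 233.59991103881228], [0.0, 0.0, 1.0]] 0.008327139134045586 [ 0.43406818 -0.02572171  1.10460514] [[-0.004, -1.0, -0.018], [-0.984, 0.007, -0.176], [0.176, 0.017, -0.984]]
{'time_s': 0.1, 'joints': [0.958, 0.182, 1.608, -0.0, 1.354, -0.206], 'dq': [0.001, -0.002, -0.003, -0.001, -0.002, 0.001], 'joint_efforts': [0.001, -44.588, -35.224, -0.0, 0.004, 0.0], 'tool_pos': [0.227, 0.528, 0.23], 'ee_rot': [-0.634, -3.076, 0.002], 'force': [0.927, -0.331, 0.626], 'moment': [-0.035, 0.023, 0.052], 'finger_force': 0.0, 'opening': 1.0}
```

View pics/scene0.png

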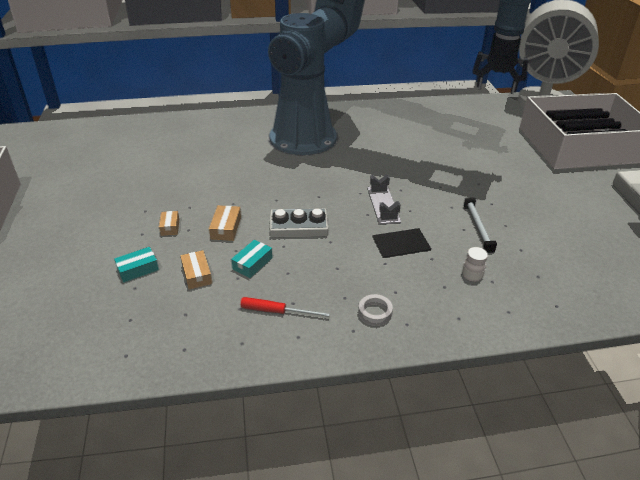

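View pics/top0.png

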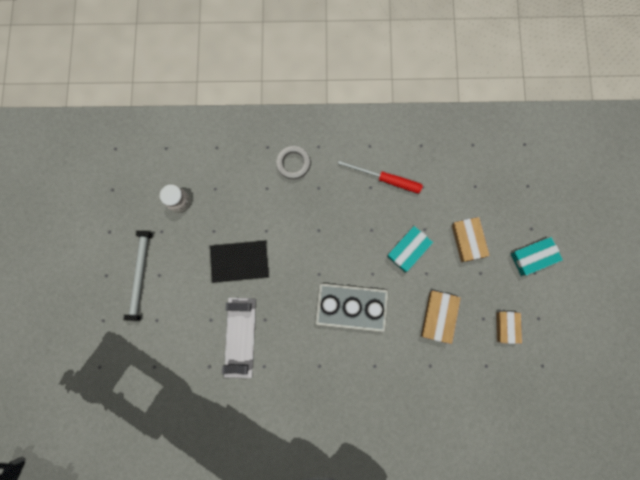

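Scene view: three orange cartons with white tape at top-view pixels (471,240), (441,317) and (510,327). The two turquoise boxes, at (410,249) and (538,256), don't fit the description. The pad is at (239,261), the cradle at (239,338), the bar at (139,275), the panel at (352,308), the jar at (172,196), the tape roll at (293,162) and the screwdriver at (380,177). I'll confirm the cartons in an enlarged crop and measure everything.

```bash
cat >> h.py <<'E'
def rect(P):
    "minAreaRect in mm of world xy; returns centre, long, short, yaw of long axis (deg)"
    (c,(w,h),a)=cv2.minAreaRect((P[:,:2]*1000).astype(np.float32))
    if w<h: w,h,a=h,w,a+90
    return np.round(c,1),round(w,1),round(h,1),round((a+90)%180-90,1)
def blobs(m,lo=60):
    cs,_=cv2.findContours(m.astype(np.uint8),cv2.RETR_EXTERNAL,cv2.CHAIN_APPROX_NONE)
    return [c.reshape(-1,2).astype(float) for c in cs if cv2.contourArea(c)>lo]
def up(im,x0,y0,x1,y1,s=4):
    return cv2.resize(im[y0:y1,x0:x1],None,fx=s,fy=s,interpolation=cv2.INTER_CUBIC)
def upx(p,x0,y0,s=4): return (np.array(p)+.5)/s-.5+np.array([x0,y0])
E
python3 - <<'E'
from h import *
im=cv2.imread('pics/top0.png')
c=up(im,380,215,570,350); cv2.imwrite('pics/crop0.png',c)
x0,y0,x1,y1=120,140,400,390
cv2.imwrite('pics/crop1.png',up(im,x0,y0,x1,y1,2.8))
hsv=cv2.cvtColor(c,cv2.COLOR_BGR2HSV)
m=(hsv[...,0]>5)&(hsv[...,0]<25)&(hsv[...,1]>80)
m=cv2.morphologyEx(m.astype(np.uint8),cv2.MORPH_CLOSE,np.ones((45,45)))
for b in blobs(m,500):
    p=upx(b,380,215)
    for z in(.03,.036): print('carton',p.mean(0).round(),z,rect(onz('top',p,z)))
# dark things
c=up(im,x0,y0,x1,y1); g=c.max(2)
for th in(45,60):
  for b in blobs(g<th,600):
    p=upx(b,x0,y0)
    print('dark',th,p.mean(0).round(),[ (z,rect(onz('top',p,z))) for z in(.006,.054,.04,.015)])
E
```

```text
carton [509. 327.] 0.03 (array([ 422.1, -405.1]), 65.4, 51.1, -2.3)
carton [509. 327.] 0.036 (array([ 422.1, -402.9]), 65.0, 50.8, -2.3)
carton [441. 317.] 0.03 (array([ 444.8, -261.9]), 102.2, 66.5, -13.6)
carton [441. 317.] 0.036 (array([ 444.7, -260.6]), 101.7, 66.1, -13.6)
carton [470. 238.] 0.03 (array([ 615.7, -334.7]), 97.6, 66.0, 11.5)
carton [470. 238.] 0.036 (array([ 614.7, -332.9]), 97.1, 65.7, 11.5)
dark 45 [133. 317.] [(0.006, (array([445.6, 411. ]), 35.6, 10.9, 89.7)), (0.054, (array([445.1, 392. ]), 34.0, 10.4, 89.7)), (0.04, (array([445.2, 397.5]), 34.5, 10.5, 89.7)), (0.015, (array([445.5, 407.5]), 35.3, 10.8, 89.7))]
dark 45 [239. 261.] [(0.006, (array([569.5, 178.6]), 123.8, 80.7, -84.9)), (0.054, (array([563.6, 169.6]), 118.4, 77.2, -84.9)), (0.04, (array([565.3, 172.2]), 119.9, 78.2, -84.9)), (0.015, (array([568.4, 176.9]), 122.7, 80.0, -84.9))]
dark 45 [144. 234.] [(0.006, (array([633.5, 395.5]), 35.4, 14.6, 73.3)), (0.054, (array([624.8, 377.1]), 33.8, 14.0, 73.3)), (0.04, (array([627.3, 382.5]), 34.3, 14.2, 73.3)), (0.015, (array([631.9, 392.1]), 35.1, 14.5, 7
[... 686 characters left out ...]
, 3.7))]
dark 60 [331. 305.] [(0.006, (array([471.6, -26.3]), 40.6, 36.7, -5.5)), (0.054, (array([469.9, -26.2]), 38.8, 35.1, -5.5)), (0.04, (array([470.4, -26.2]), 39.4, 35.5, -5.5)), (0.015, (array([471.3, -26.3]), 40.3, 36.4, -5.5))]
dark 60 [239. 261.] [(0.006, (array([569.5, 178.4]), 126.7, 82.9, -85.0)), (0.054, (array([563.6, 169.5]), 121.1, 79.3, -85.0)), (0.04, (array([565.3, 172.1]), 122.7, 80.3, -85.0)), (0.015, (array([568.4, 176.8]), 125.6, 82.2, -85.0))]
dark 60 [144. 234.] [(0.006, (array([633.3, 395.9]), 37.9, 17.9, 71.4)), (0.054, (array([624.6, 377.5]), 36.3, 17.1, 71.4)), (0.04, (array([627.2, 382.9]), 36.7, 17.3, 71.4)), (0.015, (array([631.7, 392.5]), 37.6, 17.7, 71.4))]
```

View pics/crop0.png

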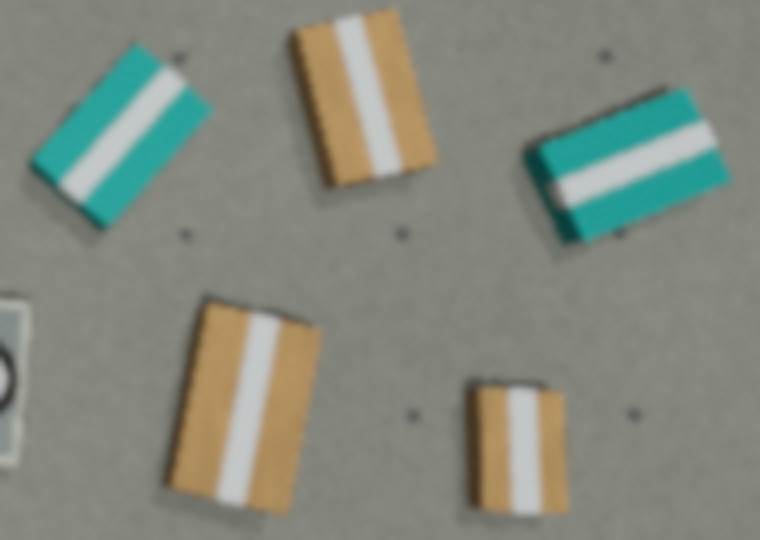

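View pics/crop1.png

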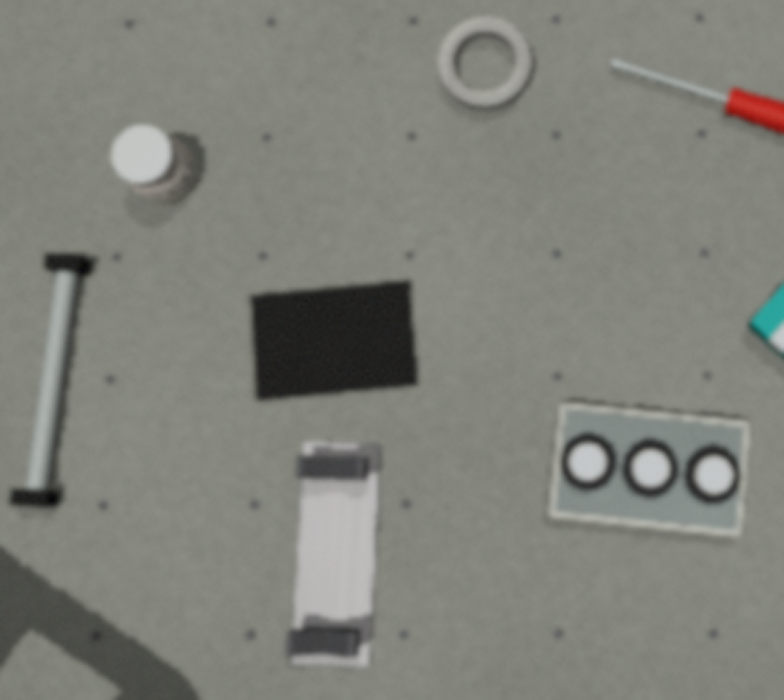

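The crops confirm it: three orange cartons with tape, sized B (441,317; 102 mm long), C (471,240) and E (510,327; 65 mm long). The turquoise ones are decoys. Next I refine the top faces by brightness, along with the cradle and keys.

```bash
cat >> h.py <<'E'
def cartons(im,box,s=4,vth=130):
    "bright top faces of orange+tape boxes in RGB image window; yields pixel contour"
    x0,y0,x1,y1=box; c=up(im,x0,y0,x1,y1,s); hsv=cv2.cvtColor(c,cv2.COLOR_RGB2HSV)
    m=((hsv[...,0]>5)&(hsv[...,0]<28)&(hsv[...,1]>75)&(hsv[...,2]>vth))|((hsv[...,2]>185)&(hsv[...,1]<60))
    m=cv2.morphologyEx(m.astype(np.uint8),cv2.MORPH_CLOSE,np.ones((9,9)))
    return [upx(b,x0,y0,s) for b in blobs(m,600*s*s/16)]
def to(target,heading,n=''):
    "print moves (units) from the measured pose to a target: tool shift first, then turn"
    st=state();p=np.array(st['tool_pos']);R=cv2.Rodrigues(np.array(st['ee_rot'],float))[0]
    d=R.T@(np.array(target)-p)/.04
    h=np.degrees(np.arctan2(R[1,1],R[0,1])); t=-np.radians(heading-h)/.1
    print(n,'t',round(st['time_s'],2),'pos',p.round(4),'head',round(h,2),'tilt',R[:2,2].round(4),'units',d.round(3),'turn',t.round(2),'half turns',(t-31.416).round(2),(t+31.416).round(2),'F',np.round(st['force'],1),'open',round(st['opening'],3),'ff',round(st['finger_force'],1))
E
python3 - <<'E'
from h import *
im=cv2.imread('pics/top0.png')[:,:,::-1].copy()
for vth in(120,140,160):
  for b in cartons(im,(415,205,570,360),vth=vth):
    for n,z in(('b',.036),('c',.034),('e',.03)): print(vth,b.mean(0).round(),n,rect(onz('top',b,z)))
x0,y0,x1,y1=200,280,400,390
c=up(im,x0,y0,x1,y1); hsv=cv2.cvtColor(c,cv2.COLOR_RGB2HSV)
g=c.max(2)
for b in blobs((g<85),500):
    p=upx(b,x0,y0); print('dark',p.mean(0).round(),rect(onz('top',p,.054)), rect(onz('top',p,.04)))
for b in blobs((g>175),500):
    p=upx(b,x0,y0); print('bright',p.mean(0).round(),rect(onz('top',p,.05)),rect(onz('top',p,.028)),rect(onz('top',p,.006)))
to((.445,-.262,.15),76.4,'B')
E
```

```text
120 [510. 327.] b (array([ 421.8, -406.3]), 65.6, 44.4, -2.3)
120 [510. 327.] c (array([ 421.8, -407. ]), 65.7, 44.5, -2.3)
120 [510. 327.] e (array([ 421.7, -408.5]), 65.9, 44.7, -2.3)
120 [441. 317.] b (array([ 444.2, -262.4]), 101.8, 62.8, -13.6)
120 [441. 317.] c (array([ 444.2, -262.9]), 102.0, 63.0, -13.6)
120 [441. 317.] e (array([ 444.2, -263.8]), 102.4, 63.2, -13.6)
120 [539. 255.] b (array([ 574.2, -478.7]), 84.7, 12.9, -68.2)
120 [539. 255.] c (array([ 574.4, -479.5]), 84.9, 12.9, -68.2)
120 [539. 255.] e (array([ 575. , -481.2]), 85.2, 12.9, -68.2)
120 [418. 240.] b (array([ 610.5, -218.4]), 35.9, 14.9, -42.6)
120 [418. 240.] c (array([ 610.8, -218.8]), 35.9, 14.9, -42.6)
120 [418. 240.] e (array([ 611.5, -219.5]), 36.1, 15.0, -42.6)
120 [471. 239.] b (array([ 611.2, -335.2]), 89.6, 57.2, 11.5)
120 [471. 239.] c (array([ 611.5, -335.8]), 89.8, 57.3, 11.5)
120 [471. 239.] e (array([ 612.2, -337. ]), 90.2, 57.6, 11.5)
140 [510. 327.] b (array([ 421., -407.]), 64.5, 43.7, -3.2)
140 [510. 327.] c (array([ 420.9, -407.8]), 64.6, 43.8, -3.2)
140 [510. 327.] e (array([ 420.9, -4
[... 2391 characters left out ...]
(array([407.1, 168.8]), 105.6, 56.4, -0.8) (array([406.5, 172.8]), 107.7, 57.5, -0.8)
bright [375. 309.] (array([ 459.8, -119.9]), 23.8, 23.4, -15.3) (array([ 460.4, -121.8]), 24.3, 23.9, -15.3) (array([ 460.9, -123.8]), 24.8, 24.4, -15.3)
bright [352. 307.] (array([465. , -72.3]), 23.8, 23.4, 26.0) (array([465.6, -73.3]), 24.3, 23.9, 26.0) (array([466.3, -74.2]), 24.8, 24.4, 26.0)
bright [329. 304.] (array([470. , -24.4]), 23.6, 23.3, -0.3) (array([470.8, -24.4]), 24.1, 23.8, -0.3) (array([471.5, -24.4]), 24.6, 24.3, -0.3)
B t 0.1 pos [0.2272 0.5277 0.2305] head 66.69 tilt [-0.0009 -0.0013] units [-12.812 -15.974   2.032] turn -1.69 half turns -33.11 29.72 F [ 0.9 -0.3  0.6] open 1.0 ff 0.0
```

>>> arm_command([
  [[-0.8,-1,0,0,0],[-0.8,-1,0,0,0],[-0.8,-1,0,0,0],[-0.8,-1,0,0,0],[-0.8,-1,0,0,0]],
])

```text
time_s: 0.72
tool_pos: [0.2952, 0.2795, 0.231]
ee_rot: [-0.634, -3.077, 0.0]
force: [1.4, -0.2, 1.0]
opening: 1.004
finger_force: 0.0
```

>>> arm_command([
  [[-0.8,-1,0,0,0],[-0.8,-1,0,0,0],[-0.8,-1,0,0,0],[-0.8,-1,0,0,0],[-0.8,-1,0,0,0]],
])

```text
time_s: 1.35
tool_pos: [0.3631, 0.0325, 0.2313]
ee_rot: [0.635, 3.076, 0.0]
force: [0.5, 0.9, -0.1]
opening: 0.993
finger_force: 0.0
```

>>> arm_command([
  [[-0.8,-1,0,0,0],[-0.8,-1,0,0,0],[-0.8,-1,0,0,0],[-0.8,-1,0,0,0],[-0.8,-1,0,0,0]],
])

```text
time_s: 1.98
tool_pos: [0.4309, -0.2145, 0.231]
ee_rot: [-0.635, -3.076, -0.001]
force: [0.1, 0.0, 0.5]
opening: 1.001
finger_force: 0.0
```

>>> arm_command([
  [[-0.8,-0.97,0.5,0,0],[0,0,1,-0.85,0],[0,0,0.5,-0.85,0],[0,0,0,0,0]],
])

```text
time_s: 2.48
tool_pos: [0.4436, -0.2601, 0.1491]
ee_rot: [-0.372, -3.115, -0.005]
force: [0.3, 0.0, -0.5]
opening: 1.002
finger_force: 0.0
```

```bash
python3 -c "
from h import *
to((.444,-.2626,.05),76.4)"
```

```text
t 2.48 pos [ 0.4436 -0.2601  0.1491] head 76.37 tilt [-0.0036  0.0034] units [-0.035 -0.065  2.478] turn -0.0 half turns -31.42 31.41 F [ 0.3  0.  -0.5] open 1.002 ff 0.0
```

>>> arm_command([
  [[-0.03,-0.06,1,0,0],[0,0,1,0,0],[0,0,1,0,0],[0,0,0.58,0,0],[0,0,0,0,0]],
])

```text
time_s: 3.1
tool_pos: [0.4451, -0.2631, 0.0075]
ee_rot: [-0.373, -3.117, -0.002]
force: [0.5, 1.1, -0.0]
opening: 1.0
finger_force: 0.0
```

>>> arm_command([
  [[0,0,0,0,1],[0,0,0,0,1],[0,0,0,0,1],[0,0,0,0,1],[0,0,0,0,1]],
])

```text
time_s: 3.72
tool_pos: [0.447, -0.265, 0.0103]
ee_rot: [0.371, 3.116, -0.004]
force: [-0.5, -0.5, 6.6]
opening: 0.715
finger_force: 66.7
```

>>> arm_command([
  [[0,0,0,0,1],[0,0,0,0,1],[0,0,0,0,1],[0,0,-0.5,0,1],[0,0,-0.5,0,1]],
])

```text
time_s: 4.35
tool_pos: [0.4455, -0.2637, 0.0491]
ee_rot: [0.371, 3.119, -0.0]
force: [0.2, 0.2, -2.7]
opening: 0.711
finger_force: 66.1
```

```bash
python3 -c "
from h import *
snap('scene','s1.png')
im=cv2.imread('pics/s1.png'); cv2.imwrite('pics/s1c.png',up(im,130,130,330,280,4))
to((.444,-.2626,.006),76.4)"
```

```text
t 4.4 pos [ 0.447  -0.265   0.0517] head 76.43 tilt [ 0.0032 -0.0031] units [0.093 0.043 1.143] turn 0.01 half turns -31.41 31.42 F [ 2.1  0.2 -1.2] open 0.712 ff 66.3
```

View pics/s1c.png

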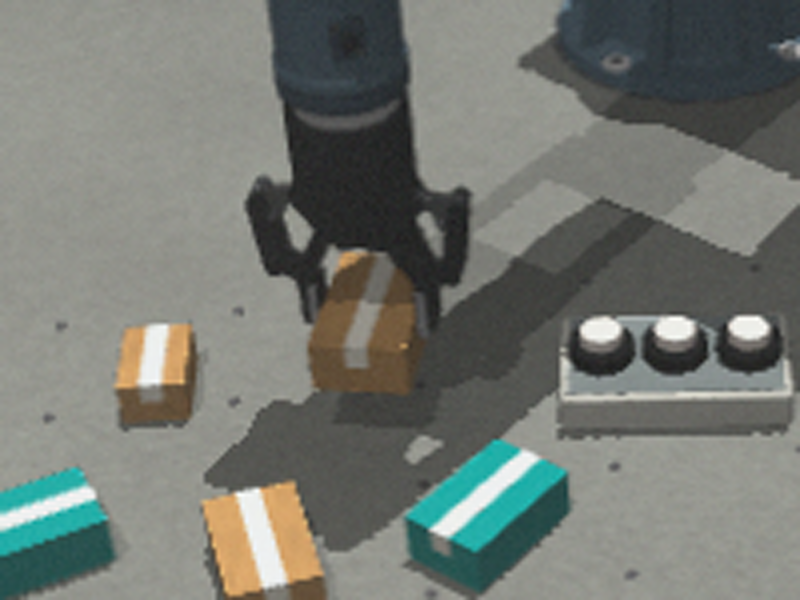

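Carton B is held squarely. Lift it, turn it to the pad's line and carry it over.

>>> arm_command([
  [[0,0,-0.9,0.9,1],[0,0,-0.9,0.9,1],[0,0,0,0.9,1],[0,0,0,0.9,1],[0,0,0,0.9,1]],
])

```text
time_s: 5.03
tool_pos: [0.4455, -0.2637, 0.1203]
ee_rot: [1.062, 2.956, -0.0]
force: [-0.3, -0.6, -3.1]
opening: 0.711
finger_force: 66.7
```

>>> arm_command([
  [[0,0,0,0.9,1],[0,0,0,0.9,1],[0,0,0,0.9,1],[0,0,0,0.9,1],[0,0,0,0.9,1]],
])

```text
time_s: 5.65
tool_pos: [0.4455, -0.2637, 0.1201]
ee_rot: [1.695, 2.645, -0.0]
force: [0.8, -0.2, -2.2]
opening: 0.715
finger_force: 66.7
```

>>> arm_command([
  [[0,0,0,0.9,1],[0,0,0,0.9,1],[0,0,0,0.9,1],[0,0,0,0.76,1],[0,0,0,0,1]],
])

```text
time_s: 6.28
tool_pos: [0.4455, -0.2637, 0.1201]
ee_rot: [2.121, 2.317, -0.0]
force: [0.3, -0.9, -1.8]
opening: 0.707
finger_force: 66.7
```

```bash
python3 -c "
from h import *
to((.5695,.1785,.10),5)"
```

```text
t 6.28 pos [ 0.4455 -0.2637  0.1201] head 5.08 tilt [ 0.0001 -0.0002] units [10.737  4.066  0.501] turn 0.01 half turns -31.4 31.43 F [ 0.3 -0.9 -1.8] open 0.707 ff 66.7
```

>>> arm_command([
  [[0.9,0.34,0,0,1],[0.9,0.34,0,0,1],[0.9,0.34,0,0,1],[0.9,0.34,0,0,1],[0.9,0.34,0,0,1]],
])

```text
time_s: 6.9
tool_pos: [0.4978, -0.0773, 0.1202]
ee_rot: [2.119, 2.318, 0.0]
force: [-0.2, -1.0, -2.6]
opening: 0.714
finger_force: 66.6
```

>>> arm_command([
  [[0.9,0.34,0,0,1],[0.9,0.34,0,0,1],[0.9,0.34,0,0,1],[0.9,0.34,0,0,1],[0.9,0.34,0,0,1]],
])

```text
time_s: 7.52
tool_pos: [0.5496, 0.108, 0.1201]
ee_rot: [2.119, 2.319, 0.0]
force: [0.7, 0.1, -2.6]
opening: 0.708
finger_force: 66.6
```

>>> arm_command([
  [[0.9,0.34,0,0,1],[0.84,0.33,0,0,1],[0,0,0.5,0,1],[0,0,0.6,0,1],[0,0,0,0,1]],
])

```text
time_s: 8.15
tool_pos: [0.5673, 0.1775, 0.0731]
ee_rot: [-2.118, -2.315, 0.008]
force: [-0.6, 0.1, -2.4]
opening: 0.71
finger_force: 66.5
```

```bash
python3 -c "
from h import *
snap('scene','s2.png')
im=cv2.imread('pics/s2.png'); cv2.imwrite('pics/s2c.png',up(im,330,130,500,270,4))
to((.5695,.1785,.017),5)"
```

```text
t 8.2 pos [0.5686 0.1777 0.0747] head 5.05 tilt [-0.0034 -0.0006] units [0.019 0.028 1.442] turn 0.01 half turns -31.41 31.42 F [-1.   0.3 -1.8] open 0.709 ff 66.5
```

View pics/s2c.png

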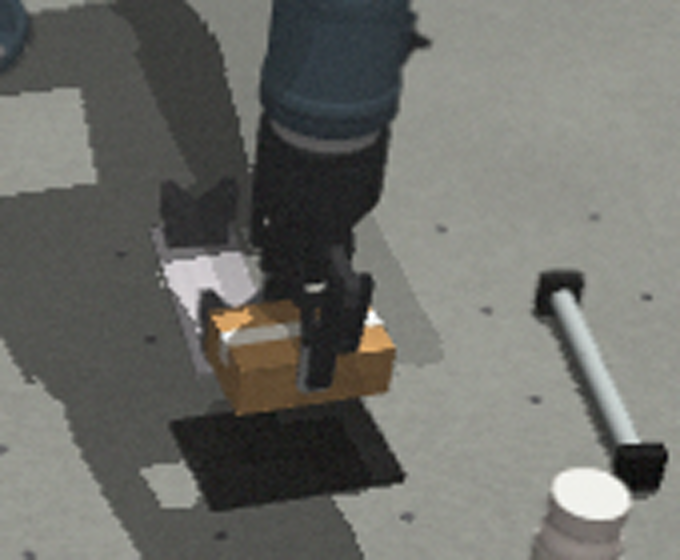

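Carton B hangs level over the pad (bottom near (300,400) in the crop). Lower it.

>>> arm_command([
  [[0.01,0.01,0.6,0,1],[0,0,0.6,0,1],[0,0,0.25,0,1],[0,0,0,0,1],[0,0,0,0,1]],
])

```text
time_s: 8.82
tool_pos: [0.5714, 0.1789, 0.0194]
ee_rot: [2.121, 2.316, 0.002]
force: [0.1, 0.5, -1.4]
opening: 0.709
finger_force: 66.6
```

>>> arm_command([
  [[0,0,0.05,0,1],[0,0,0,0,1],[0,0,0,0,1]],
])

```text
time_s: 9.2
tool_pos: [0.5706, 0.179, 0.0164]
ee_rot: [2.121, 2.317, 0.001]
force: [0.0, -0.3, -0.1]
opening: 0.713
finger_force: 66.7
```

```bash
python3 -c "
from h import *
to((.5695,.1785,.015),5)"
```

```text
t 9.2 pos [0.5706 0.179  0.0164] head 5.05 tilt [0.0005 0.    ] units [-0.01  -0.028  0.036] turn 0.01 half turns -31.41 31.42 F [ 0.  -0.3 -0.1] open 0.713 ff 66.7
```

>>> arm_command([
  [[0,-0.025,0.015,0,1],[0,0,0,0,1],[0,0,0,0,0.25],[0,0,0,0,0],[0,0,0,0,0]],
])

```text
time_s: 9.82
tool_pos: [0.5689, 0.1788, 0.0152]
ee_rot: [-2.121, -2.317, 0.001]
force: [0.3, -0.4, -0.0]
opening: 1.001
finger_force: 0.0
```

>>> arm_command([
  [[0,0,0,0,0],[0,0,-1,0,0],[0,0,-1,0,0],[0,0,-1,0,0],[0,0,0,0,0]],
])

```text
time_s: 10.45
tool_pos: [0.572, 0.1792, 0.1396]
ee_rot: [2.118, 2.313, 0.009]
force: [-0.3, 0.7, -1.1]
opening: 1.003
finger_force: 0.0
```

```bash
python3 -c "
from h import *
to((.612,-.336,.14),101.5)"
```

```text
t 10.45 pos [0.572  0.1792 0.1396] head 5.04 tilt [0.0075 0.0008] units [-1.2917e+01 -1.3700e-01 -1.2000e-02] turn -16.83 half turns -48.25 14.58 F [-0.3  0.7 -1.1] open 1.003 ff 0.0
```

>>> arm_command([
  [[-1,0,0,0,0],[-1,0,0,0,0],[-1,0,0,0,0],[-1,0,0,0,0],[-1,0,0,0,0]],
])

```text
time_s: 11.08
tool_pos: [0.5862, -0.0215, 0.1342]
ee_rot: [-2.12, -2.316, 0.001]
force: [0.7, 0.2, 0.6]
opening: 0.997
finger_force: 0.0
```

>>> arm_command([
  [[-1,0,0,0,0],[-1,0,0,0,0],[-1,0,0,0,0],[-1,0,0,0,0],[-1,0,0,0,0]],
])

```text
time_s: 11.7
tool_pos: [0.6038, -0.2205, 0.134]
ee_rot: [-2.12, -2.315, 0.001]
force: [-0.3, -0.3, -0.5]
opening: 0.996
finger_force: 0.0
```

>>> arm_command([
  [[-1,0,0,0,0],[-1,0,0,0,0],[-0.9,0,0,0,0],[0,0,0,1,0],[0,0,0,1,0]],
])

```text
time_s: 12.32
tool_pos: [0.6138, -0.3355, 0.1335]
ee_rot: [-2.345, -2.087, 0.001]
force: [-0.8, 0.2, 0.2]
opening: 1.001
finger_force: 0.0
```

>>> arm_command([
  [[0,0,0,1,0],[0,0,0,1,0],[0,0,0,1,0],[0,0,0,1,0],[0,0,0,1,0]],
])

```text
time_s: 12.95
tool_pos: [0.614, -0.3346, 0.1337]
ee_rot: [-2.788, -1.443, 0.002]
force: [1.3, -0.6, -0.0]
opening: 1.002
finger_force: 0.0
```

>>> arm_command([
  [[0,0,0,1,0],[0,0,0,1,0],[0,0,0,1,0],[0,0,0,1,0],[0,0,0,1,0]],
])

```text
time_s: 13.58
tool_pos: [0.614, -0.3347, 0.1337]
ee_rot: [-3.059, -0.709, 0.002]
force: [-0.1, -0.4, 0.5]
opening: 0.998
finger_force: 0.0
```

>>> arm_command([
  [[0,0,0,1,0],[0,0,0,1,0],[0,0,0,0.58,0],[0,0,0,0,0]],
])

```text
time_s: 14.08
tool_pos: [0.6141, -0.3347, 0.134]
ee_rot: [-3.124, -0.316, 0.002]
force: [0.0, 0.7, -0.1]
opening: 1.001
finger_force: 0.0
```

```bash
python3 -c "
from h import *
im=snap('top','t1.png')
for v in (120,140):
  for b in cartons(im,(190,215,290,300),vth=v): print('B',b.mean(0).round(),rect(onz('top',b,.042)))
cv2.imwrite('pics/t1c.png',up(im[:,:,::-1],190,215,300,395,3))
to((.612,-.336,.05),-78.5)"
```

```text
B [235. 259.] (array([569.1, 181.1]), 103.6, 65.3, -85.0)
B [235. 259.] (array([569.3, 181. ]), 101.8, 63.8, -85.1)
 t 14.12 pos [ 0.6142 -0.3348  0.1342] head -78.42 tilt [-0.0014  0.0011] units [-0.058  0.021  2.106] turn 0.01 half turns -31.4 31.43 F [ 0.  -0.7 -0.3] open 1.001 ff 0.0
```

View pics/t1c.png

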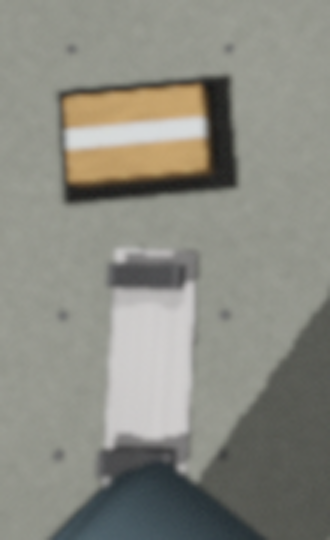

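B sits on the pad about 2.5 mm off along its length at most, which is fine. Next, C.

>>> arm_command([
  [[-0.06,0.02,1,0,0],[0,0,1,0,0],[0,0,0.8,0,0],[0,0,0.4,0,0],[0,0,0,0,0]],
])

```text
time_s: 14.75
tool_pos: [0.6117, -0.3358, 0.0061]
ee_rot: [-3.124, -0.315, 0.003]
force: [-0.5, 0.5, 1.6]
opening: 1.002
finger_force: 0.0
```

```bash
python3 -c "
from h import *
imaging.read_camera('top')
to((.612,-.336,.006),-78.5)"
```

```text
t 14.8 pos [ 0.6127 -0.3366  0.0077] head -78.47 tilt [-0. -0.] units [-0.014 -0.017  0.043] turn 0.0 half turns -31.41 31.42 F [-0.   0.3  0.2] open 1.001 ff 0.0
```

>>> arm_command([
  [[0,0,0,0,1],[0,0,0,0,1],[0,0,0,0,1],[0,0,0,0,1],[0,0,0,0,1]],
])

```text
time_s: 15.42
tool_pos: [0.6137, -0.3373, 0.0096]
ee_rot: [3.123, 0.315, 0.004]
force: [0.6, 0.9, 7.0]
opening: 0.642
finger_force: 65.9
```

>>> arm_command([
  [[0,0,0,0,1],[0,0,0,0,1],[0,0,-0.5,0,1],[0,0,-1,0,1],[0,0,-1,0,1]],
])

```text
time_s: 16.05
tool_pos: [0.6122, -0.3362, 0.1091]
ee_rot: [-3.125, -0.315, 0.001]
force: [0.3, -1.2, -1.2]
opening: 0.641
finger_force: 65.0
```

>>> arm_command([
  [[0,0,-0.7,-1,1],[0,0,0,-1,1],[0,0,0,-1,1],[0,0,0,-1,1],[0,0,0,-1,1]],
])

```text
time_s: 16.68
tool_pos: [0.6124, -0.3363, 0.1365]
ee_rot: [2.949, 1.083, 0.0]
force: [-0.8, 0.2, -2.0]
opening: 0.636
finger_force: 65.1
```

>>> arm_command([
  [[0,0,0,-1,1],[0,0,0,-1,1],[0,0,0,-1,1],[0,0,0,-1,1],[0,0,0,-1,1]],
])

```text
time_s: 17.3
tool_pos: [0.6124, -0.3363, 0.1364]
ee_rot: [2.589, 1.779, 0.0]
force: [0.2, -0.7, -1.3]
opening: 0.639
finger_force: 65.1
```

>>> arm_command([
  [[0,0,0,-1,1],[0,0,0,-1,1],[0,0,0,-1,1],[0,0,0,-1,1],[0,0,0,-0.58,1]],
])

```text
time_s: 17.92
tool_pos: [0.6123, -0.3363, 0.1364]
ee_rot: [2.119, 2.319, -0.0]
force: [-0.2, 0.1, -2.1]
opening: 0.643
finger_force: 65.1
```

```bash
python3 -c "
from h import *
imaging.read_camera('top')
to((.5695,.1797,.134),5)"
```

```text
t 17.98 pos [ 0.6124 -0.3363  0.1364] head 5.29 tilt [ 0.0001 -0.0001] units [12.944  0.122  0.058] turn 0.05 half turns -31.37 31.47 F [ 0.4 -0.  -0.8] open 0.639 ff 65.1
```

>>> arm_command([
  [[1,0.01,0,0.05,1],[1,0.01,0,0,1],[1,0.01,0,0,1],[1,0.01,0,0,1],[1,0.01,0,0,1]],
])

```text
time_s: 18.6
tool_pos: [0.5975, -0.1357, 0.1364]
ee_rot: [2.128, 2.31, 0.0]
force: [-0.1, 0.1, -1.8]
opening: 0.641
finger_force: 65.1
```

>>> arm_command([
  [[1,0.01,0,0,1],[1,0.01,0,0,1],[1,0.01,0,0,1],[1,0.01,0,0,1],[1,0.01,0,0,1]],
])

```text
time_s: 19.23
tool_pos: [0.5829, 0.0638, 0.1364]
ee_rot: [2.128, 2.31, 0.001]
force: [0.5, -0.3, -2.0]
opening: 0.64
finger_force: 65.1
```

>>> arm_command([
  [[1,0,0,0,1],[1,0,0,0,1],[0.94,0,0,0,1],[0,0,0.8,0,1],[0,0,0.8,0,1]],
])

```text
time_s: 19.85
tool_pos: [0.5737, 0.1806, 0.0721]
ee_rot: [2.126, 2.311, 0.002]
force: [0.3, -0.7, -2.5]
opening: 0.638
finger_force: 65.2
```

>>> arm_command([
  [[0,0,0.2,0,1],[0,0,0,0,1],[0,0,0,0,1]],
])

```text
time_s: 20.23
tool_pos: [0.5747, 0.1797, 0.0652]
ee_rot: [2.127, 2.31, 0.003]
force: [0.6, -0.4, -1.4]
opening: 0.645
finger_force: 65.0
```

```bash
python3 -c "
from h import *
snap('scene','s3.png')
im=cv2.imread('pics/s3.png'); cv2.imwrite('pics/s3c.png',up(im,350,130,500,270,4))
to((.5695,.1797,.051),5)"
```

```text
t 20.27 pos [0.5746 0.1797 0.0652] head 4.73 tilt [0.0028 0.0003] units [ 0.011 -0.129  0.355] turn -0.05 half turns -31.46 31.37 F [ 0.2  0.2 -0.7] open 0.636 ff 65.0
```

View pics/s3c.png

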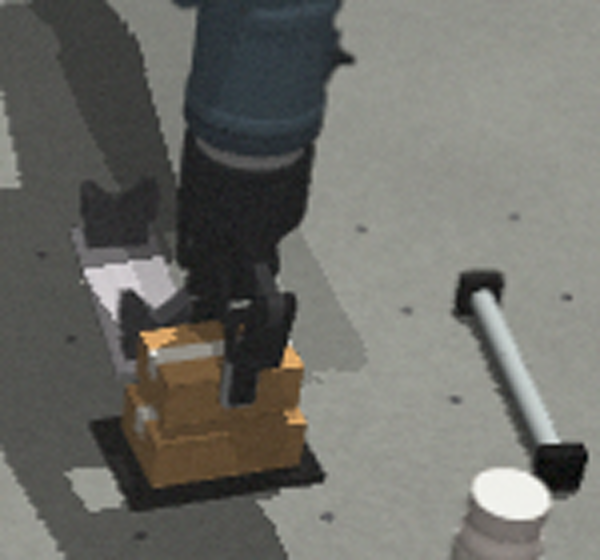

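C hangs just above B, 5 mm too far in x. Correct that and lower.

>>> arm_command([
  [[0.01,-0.13,0,-0.03,1],[0,0,0.15,0,1],[0,0,0.15,0,1],[0,0,0,0,1],[0,0,0,0,1]],
])

```text
time_s: 20.9
tool_pos: [0.5684, 0.1796, 0.0517]
ee_rot: [2.124, 2.315, 0.0]
force: [-2.6, -0.5, 3.3]
opening: 0.64
finger_force: 65.8
```

```bash
python3 -c "
from h import *
imaging.read_camera('top')
to((.5695,.1797,.051),5)"
```

```text
t 20.95 pos [0.5683 0.1796 0.0517] head 4.93 tilt [ 0.0003 -0.    ] units [-0.001  0.029  0.017] turn -0.01 half turns -31.43 31.4 F [-0.9 -0.9  2.9] open 0.642 ff 65.8
```

>>> arm_command([
  [[0,0,0,0,0.35],[0,0,0,0,0],[0,0,0,0,0],[0,0,0,0,0],[0,0,-0.5,0,0]],
])

```text
time_s: 21.58
tool_pos: [0.5666, 0.1795, 0.0705]
ee_rot: [-2.122, -2.313, 0.005]
force: [-0.6, 0.1, -0.2]
opening: 0.999
finger_force: 0.0
```

>>> arm_command([
  [[0,0,-1,0,0],[0,0,-1,0,0],[0,0,0,0,0],[0,0,0,0,0]],
])

```text
time_s: 22.08
tool_pos: [0.5682, 0.1797, 0.1522]
ee_rot: [2.123, 2.314, 0.001]
force: [0.5, 0.9, -0.4]
opening: 1.0
finger_force: 0.0
```

```bash
python3 -c "
from h import *
imaging.read_camera('top')
to((.421,-.409,.13),87.2)"
```

```text
t 22.12 pos [0.5676 0.1796 0.1512] head 4.92 tilt [-0.001  -0.0001] units [-14.346  -4.913   0.534] turn -14.36 half turns -45.78 17.06 F [-0.  -0.  -0.4] open 0.998 ff 0.0
```

>>> arm_command([
  [[-0.96,-0.33,0,0,0],[-0.96,-0.33,0,0,0],[-0.96,-0.33,0,0,0],[-0.96,-0.33,0,0,0],[-0.96,-0.33,0,0,0]],
])

```text
time_s: 22.75
tool_pos: [0.5175, -0.0182, 0.1502]
ee_rot: [-2.122, -2.313, 0.002]
force: [0.3, -0.5, 0.0]
opening: 1.002
finger_force: 0.0
```

>>> arm_command([
  [[-0.96,-0.33,0,0,0],[-0.96,-0.33,0,0,0],[-0.96,-0.33,0,0,0],[-0.96,-0.33,0,0,0],[-0.96,-0.33,0,0,0]],
])

```text
time_s: 23.38
tool_pos: [0.4684, -0.2149, 0.1502]
ee_rot: [-2.122, -2.313, 0.0]
force: [1.0, -0.5, 0.8]
opening: 0.995
finger_force: 0.0
```

>>> arm_command([
  [[-0.96,-0.33,0,0,0],[-0.96,-0.33,0,0,0],[-0.96,-0.33,0,0,0],[-0.96,-0.33,0,0,0],[-0.91,-0.29,0,0,0]],
])

```text
time_s: 24.0
tool_pos: [0.4207, -0.4096, 0.15]
ee_rot: [-2.122, -2.312, -0.001]
force: [0.4, -0.2, -0.6]
opening: 0.999
finger_force: 0.0
```

>>> arm_command([
  [[0,0,0,-0.96,0],[0,0,0,-0.96,0],[0,0,0,-0.96,0],[0,0,0,-0.96,0],[0,0,0,-0.96,0]],
])

```text
time_s: 24.62
tool_pos: [0.4211, -0.4082, 0.1499]
ee_rot: [-1.507, -2.753, -0.002]
force: [0.4, 0.9, -0.7]
opening: 1.0
finger_force: 0.0
```

>>> arm_command([
  [[0,0,0,-0.96,0],[0,0,0,-0.96,0],[0,0,0,-0.96,0],[0,0,0,-0.96,0],[0,0,0,-0.96,0]],
])

```text
time_s: 25.25
tool_pos: [0.4212, -0.4082, 0.1499]
ee_rot: [-0.81, -3.033, -0.003]
force: [0.2, 0.6, 0.5]
opening: 1.0
finger_force: 0.0
```

>>> arm_command([
  [[0,0,0.5,-0.96,0],[0,0,0.5,-0.96,0],[0,0,0,-0.96,0],[0,0,0,-0.96,0],[0,0,0,-0.92,0]],
])

```text
time_s: 25.88
tool_pos: [0.4211, -0.4081, 0.1098]
ee_rot: [-0.072, -3.139, -0.004]
force: [0.7, 0.2, -0.2]
opening: 1.004
finger_force: 0.0
```

```bash
python3 -c "
from h import *
im=snap('top','t2.png')
for v in (120,140):
  for b in cartons(im,(190,215,290,300),vth=v): print('BC',b.mean(0).round(),rect(onz('top',b,.076)),rect(onz('top',b,.042)))
cv2.imwrite('pics/t2c.png',up(im[:,:,::-1],190,215,300,300,5))
to((.421,-.409,.006),87.2)"
```

```text
BC [234. 259.] (array([566.3, 175.4]), 98.3, 61.8, -85.0) (array([570.7, 182. ]), 101.6, 63.8, -85.0)
BC [232. 258.] (array([566.4, 178.5]), 89.9, 59.4, -85.2) (array([570.8, 185.3]), 92.8, 61.4, -85.2)
 t 25.93 pos [ 0.4211 -0.4081  0.1099] head 87.58 tilt [-0.0017  0.0026] units [-0.003 -0.028  2.598] turn 0.07 half turns -31.35 31.48 F [0.9 0.1 0.2] open 0.998 ff 0.0
```

View pics/t2c.png

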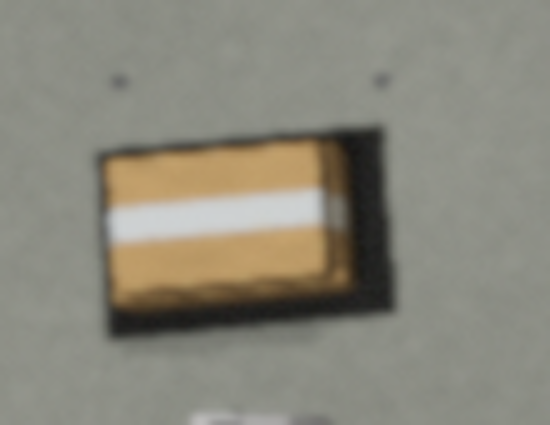

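C sits squarely on B (top face corners about (107,158), (321,138), (330,275), (117,298) in the crop). Next, E.

>>> arm_command([
  [[0,-0.03,1,0.07,0],[0,0,1,0,0],[0,0,0.57,0,0],[0,0,0,0,0],[0,0,0,0,0]],
])

```text
time_s: 26.55
tool_pos: [0.4219, -0.4105, 0.0092]
ee_rot: [0.088, 3.14, -0.0]
force: [-0.0, -0.2, 0.4]
opening: 0.995
finger_force: 0.0
```

```bash
python3 -c "
from h import *
imaging.read_camera('top')
q=upx(np.array([(107,158),(321,138),(330,275),(117,298)]),190,215,5)
P=onz('top',q,.076); print((P*1000).round(1).tolist(),P.mean(0))
to((.421,-.409,.006),87.2)"
```

```text
[[592.6, 225.4, 76.0], [600.6, 134.7, 76.0], [542.3, 129.8, 76.0], [533.2, 219.1, 76.0]] [0.56718633 0.17724262 0.076     ]
 t 26.6 pos [ 0.4222 -0.411   0.0098] head 86.78 tilt [ 0.0009 -0.0014] units [0.034 0.048 0.094] turn -0.07 half turns -31.49 31.34 F [-0.1 -0.4  0.5] open 0.999 ff 0.0
```

>>> arm_command([
  [[0.03,0.02,0.06,-0.07,0],[0,0,0,0,0],[0,0,0,0,1],[0,0,0,0,1],[0,0,0,0,1]],
])

```text
time_s: 27.22
tool_pos: [0.4209, -0.4098, 0.0067]
ee_rot: [0.077, 3.14, -0.001]
force: [1.1, -0.1, -1.9]
opening: 0.501
finger_force: 62.2
```

>>> arm_command([
  [[0,0,0,0,1],[0,0,0,0,1],[0,0,0,0,1],[0,0,0,0,1],[0,0,0,0,1]],
])

```text
time_s: 27.85
tool_pos: [0.4208, -0.4098, 0.0067]
ee_rot: [0.077, 3.14, -0.001]
force: [0.2, 0.4, 5.8]
opening: 0.499
finger_force: 63.0
```

>>> arm_command([
  [[0,0,-0.5,0,1],[0,0,-1,0,1],[0,0,-1,0,1],[0,0,-1,0,1],[0,0,0,0,1]],
])

```text
time_s: 28.48
tool_pos: [0.422, -0.4114, 0.1509]
ee_rot: [0.076, 3.136, -0.01]
force: [-0.6, 0.0, -1.6]
opening: 0.504
finger_force: 62.4
```

>>> arm_command([
  [[0,0,0,0.96,1],[0,0,0,0.96,1],[0,0,0,0.96,1],[0,0,0,0.96,1],[0,0,0,0.96,1]],
])

```text
time_s: 29.1
tool_pos: [0.4198, -0.4084, 0.1448]
ee_rot: [-0.825, -3.029, -0.003]
force: [-0.4, -0.6, -1.4]
opening: 0.5
finger_force: 62.5
```

>>> arm_command([
  [[0,0,0,0.96,1],[0,0,0,0.96,1],[0,0,0,0.96,1],[0,0,0,0.96,1],[0,0,0,0.96,1]],
])

```text
time_s: 29.72
tool_pos: [0.4198, -0.4084, 0.1448]
ee_rot: [-1.521, -2.746, -0.002]
force: [0.4, -0.2, -2.0]
opening: 0.503
finger_force: 62.4
```

>>> arm_command([
  [[0,0,0,0.96,1],[0,0,0,0.96,1],[0,0,0,0.96,1],[0,0,0,0.96,1],[0,0,0,0.9,1]],
])

```text
time_s: 30.35
tool_pos: [0.4198, -0.4083, 0.1448]
ee_rot: [-2.123, -2.311, -0.001]
force: [0.4, 0.4, -1.2]
opening: 0.502
finger_force: 62.4
```

```bash
python3 -c "
from h import *
imaging.read_camera('top')
to((.5685,.1790,.15),5)"
```

```text
t 30.4 pos [ 0.4198 -0.4084  0.1448] head 4.67 tilt [-0.0017  0.0024] units [14.333  4.9   -0.1  ] turn -0.06 half turns -31.47 31.36 F [ 0.2 -0.7 -1.1] open 0.498 ff 62.3
```

>>> arm_command([
  [[0.96,0.33,0,-0.06,1],[0.96,0.33,0,0,1],[0.96,0.33,0,0,1],[0.96,0.33,0,0,1],[0.96,0.33,0,0,1]],
])

```text
time_s: 31.02
tool_pos: [0.4679, -0.2103, 0.1454]
ee_rot: [-2.112, -2.323, 0.0]
force: [0.7, 0.0, -1.5]
opening: 0.501
finger_force: 62.3
```

>>> arm_command([
  [[0.96,0.33,0,0,1],[0.96,0.33,0,0,1],[0.96,0.33,0,0,1],[0.96,0.33,0,0,1],[0.96,0.33,0,0,1]],
])

```text
time_s: 31.65
tool_pos: [0.5155, -0.0132, 0.1454]
ee_rot: [-2.112, -2.324, 0.001]
force: [0.3, -0.1, 0.5]
opening: 0.503
finger_force: 62.3
```

>>> arm_command([
  [[0.96,0.33,0,0,1],[0.96,0.33,0,0,1],[0.96,0.33,0,0,1],[0.96,0.33,0,0,1],[0.89,0.28,0,0,1]],
])

```text
time_s: 32.28
tool_pos: [0.5614, 0.1809, 0.1452]
ee_rot: [-2.112, -2.324, 0.002]
force: [0.3, -0.3, -1.3]
opening: 0.499
finger_force: 62.3
```

>>> arm_command([
  [[0,0,0.6,0,1],[0,0,0.6,0,1],[0,0,0,0,1],[0,0,0,0,1]],
])

```text
time_s: 32.78
tool_pos: [0.5622, 0.1795, 0.0986]
ee_rot: [-2.114, -2.324, 0.0]
force: [0.9, -0.7, -1.2]
opening: 0.508
finger_force: 62.3
```

```bash
python3 -c "
from h import *
snap('scene','s4.png')
im=cv2.imread('pics/s4.png'); cv2.imwrite('pics/s4c.png',up(im,350,130,500,270,4))
to((.5685,.1790,.083),5)"
```

```text
t 32.83 pos [0.5627 0.1795 0.0992] head 5.4 tilt [0.0012 0.0001] units [-0.025  0.142  0.405] turn 0.07 half turns -31.35 31.49 F [-0.4  0.5 -0.4] open 0.504 ff 62.3
```

View pics/s4c.png

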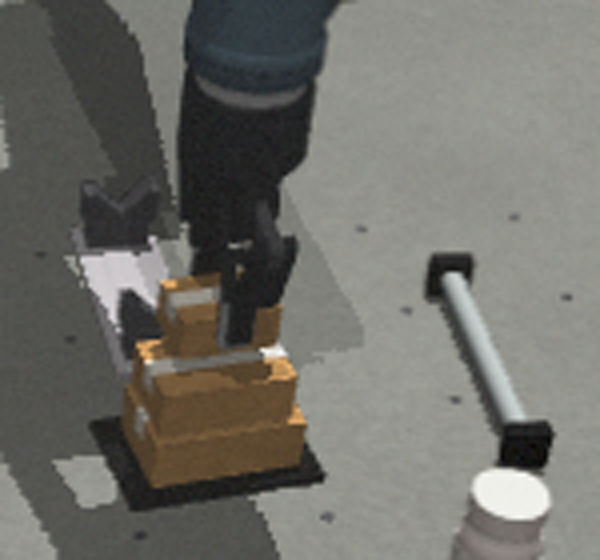

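E hangs level above C, and the bar has been knocked aside (caps now near (450,275) and (525,443) in the crop). Correct E by 5 mm and lower it.

>>> arm_command([
  [[-0.02,0.14,0,0.04,1],[0,0,0.15,0,1],[0,0,0.18,0,1],[0,0,0,0,1],[0,0,0,0,1]],
])

```text
time_s: 33.45
tool_pos: [0.5677, 0.1793, 0.0849]
ee_rot: [-2.119, -2.319, 0.0]
force: [-0.7, 1.5, -0.6]
opening: 0.502
finger_force: 62.3
```

```bash
python3 -c "
from h import *
imaging.read_camera('top')
to((.5685,.1790,.083),5)"
```

```text
t 33.5 pos [0.5678 0.1793 0.0851] head 5.16 tilt [0. 0.] units [-0.01   0.016  0.053] turn 0.03 half turns -31.39 31.44 F [ 1.4 -0.1 -1.2] open 0.499 ff 62.3
```

>>> arm_command([
  [[0,0.01,0.03,0.02,1],[0,0,0,0,1],[0,0,0.02,0,1],[0,0,0,0,1],[0,0,0,0,1]],
])

```text
time_s: 34.12
tool_pos: [0.5682, 0.1793, 0.0831]
ee_rot: [2.122, 2.317, 0.0]
force: [-0.9, -0.3, -0.7]
opening: 0.501
finger_force: 62.3
```

```bash
python3 -c "
from h import *
imaging.read_camera('top')
to((.5685,.1790,.083),5)"
```

```text
t 34.17 pos [0.5682 0.1794 0.0831] head 5.04 tilt [0. 0.] units [-0.01   0.006  0.003] turn 0.01 half turns -31.41 31.42 F [ 0.6  0.3 -1.3] open 0.503 ff 62.3
```

>>> arm_command([
  [[0,0,0.03,0,1],[0,0,0,0,1],[0,0,0,0,1]],
])

```text
time_s: 34.55
tool_pos: [0.5684, 0.1794, 0.0827]
ee_rot: [2.121, 2.317, 0.0]
force: [-2.6, -1.2, 5.2]
opening: 0.502
finger_force: 63.1
```

>>> arm_command([
  [[0,0,0.02,0,1],[0,0,0,0,1],[0,0,0,0,1]],
])

```text
time_s: 34.92
tool_pos: [0.5684, 0.1794, 0.0827]
ee_rot: [2.121, 2.317, 0.0]
force: [-4.9, -1.6, 11.0]
opening: 0.5
finger_force: 63.9
```

```bash
python3 -c "
from h import *
im=snap('scene')
cv2.imwrite('pics/s5c.png',up(im[:,:,::-1],370,180,450,270,6))
to((.5685,.1790,.083),5)"
```

```text
t 34.98 pos [0.5684 0.1794 0.0827] head 5.05 tilt [ 0.0004 -0.0001] units [-0.01   0.001 -0.008] turn 0.01 half turns -31.41 31.43 F [-5.1 -0.7 11.5] open 0.503 ff 63.9
```

>>> arm_command([
  [[0,0,-0.03,0,1],[0,0,0,0,1],[0,0,0,0,0.5],[0,0,0,0,0.2],[0,0,0,0,0]],
])

```text
time_s: 35.6
tool_pos: [0.5681, 0.1793, 0.0819]
ee_rot: [-2.121, -2.317, 0.0]
force: [-0.2, 0.4, -0.0]
opening: 0.906
finger_force: 0.0
```

>>> arm_command([
  [[0,0,0,0,0],[0,0,-0.5,0,0],[0,0,-1,0,0],[0,0,-1,0,0],[0,0,-1,0,0]],
])

```text
time_s: 36.22
tool_pos: [0.5684, 0.1794, 0.2253]
ee_rot: [2.121, 2.316, 0.002]
force: [0.3, -0.5, -0.1]
opening: 1.0
finger_force: 0.0
```

>>> arm_command([
  [[-1,0,0,0,0],[-1,0,0,0,0],[-1,0,0,0,0],[-1,0,0,0,0],[-1,0,0,0,0]],
])

```text
time_s: 36.85
tool_pos: [0.5861, -0.0212, 0.2241]
ee_rot: [2.12, 2.316, 0.002]
force: [0.3, 0.1, -1.0]
opening: 0.998
finger_force: 0.0
```

>>> arm_command([
  [[-1,0,0,0,0],[-1,0,0,0,0],[0,0,0,0,0],[0,0,0,0,0]],
])

```text
time_s: 37.35
tool_pos: [0.5929, -0.0993, 0.2232]
ee_rot: [2.122, 2.316, 0.001]
force: [-0.9, 0.4, 0.4]
opening: 1.0
finger_force: 0.0
```

```bash
python3 - <<'E'
from h import *
im=snap('top','t3.png')
cv2.imwrite('pics/t3c.png',up(im[:,:,::-1],100,200,300,350,4))
for v in (120,140,155):
  for b in cartons(im,(190,215,290,300),vth=v): print('BCE',b.mean(0).round(),rect(onz('top',b,.106)))
x0,y0=90,200; c=up(im,x0,y0,200,360); g=c.max(2)
for th in(50,65):
  cc=[]
  for b in blobs(g<th,300):
    p=upx(b,x0,y0); r=rect(onz('top',p,.03)); print('dark',th,p.mean(0).round(),r)
s=snap('scene','s6.png')
to((.5,.4,.1),90)
E
```

```text
BCE [234. 259.] (array([562.3, 169.5]), 95.5, 59.7, -85.0)
BCE [236. 258.] (array([562.4, 172.5]), 87.2, 56.9, -85.4)
BCE [235. 260.] (array([563.3, 172.8]), 85.8, 54.1, -85.1)
dark 50 [138. 328.] (array([422.4, 388.2]), 34.6, 11.6, 89.7)
dark 50 [150. 244.] (array([605.9, 373.1]), 34.3, 13.8, 74.7)
dark 65 [138. 328.] (array([422.7, 388.5]), 37.1, 13.2, 89.7)
dark 65 [150. 244.] (array([606. , 373.2]), 36.4, 17.2, 71.8)
 t 37.45 pos [ 0.5928 -0.0985  0.2229] head 5.11 tilt [0.0005 0.0001] units [12.619 -1.204  3.072] turn -14.82 half turns -46.23 16.6 F [0.3 0.  0.4] open 0.999 ff 0.0
```

View pics/t3c.png

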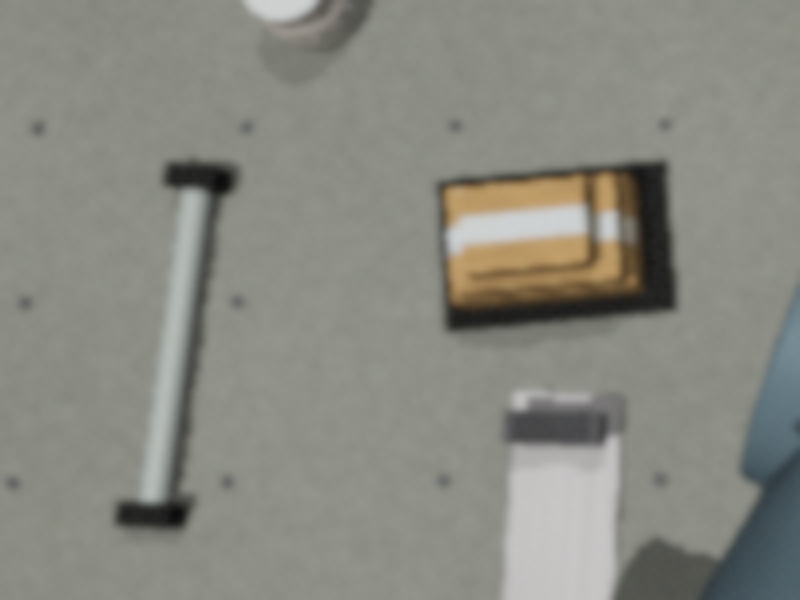

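E is on top of the column; the column looks square. The bar now runs from cap (200,178) to cap (152,513) in the crop. Measure the rod and cradle.

```bash
python3 - <<'E'
from h import *
im=cv2.imread('pics/t3.png')[:,:,::-1].copy()
print('E',onz('top',upx([(526,221)],100,200,4),.106).round(4))
x0,y0=125,240; c=up(im,x0,y0,165,340); g=c.max(2)
for th in(160,170):
  for b in blobs(g>th,600):
    p=upx(b,x0,y0); print('rod',th,rect(onz('top',p,.018)))
t0=cv2.imread('pics/top0.png')[:,:,::-1].copy()
q=upx([(303,442),(380,445),(368,665),(290,662)],120,140,2.8)
P=onz('top',q,.006); print('base',(P*1000).round(1).tolist(),P.mean(0).round(4))
x0,y0=200,285; c=up(t0,x0,y0,270,390); g=c.max(2)
for b in blobs(g<75,300):
    p=upx(b,x0,y0); print('blk',p.mean(0).round(1),rect(onz('top',p,.054)),rect(onz('top',p,.05)))
s=cv2.imread('pics/s6.png')
cv2.imwrite('pics/s6c.png',up(s,360,165,510,265,5))
E
```

```text
E [[0.5697 0.1761 0.106 ]]
rod 160 (array([514.6, 389.1]), 169.1, 11.2, -4.5)
rod 170 (array([514.8, 389. ]), 167.5, 8.6, -4.6)
base [[487.9, 200.8, 6.0], [485.2, 139.5, 6.0], [317.2, 145.5, 6.0], [319.6, 205.8, 6.0]] [0.4025 0.1729 0.006 ]
blk [236.8 367.8] (array([341. , 169.8]), 49.4, 17.7, 88.9) (array([340.6, 170.6]), 49.6, 17.8, 88.9)
blk [237.2 306.4] (array([467.1, 170.5]), 40.0, 12.0, 89.7) (array([467.3, 171.2]), 40.2, 12.1, 89.7)
```

View pics/s6c.png

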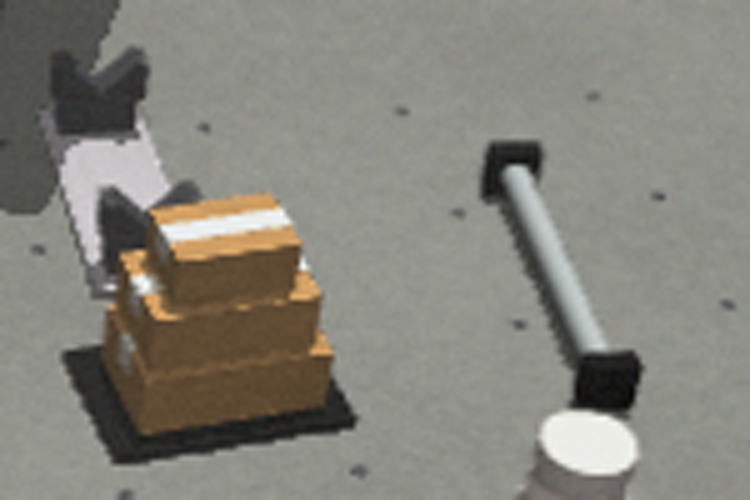

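>>> arm_command([
  [[0.95,-0.07,0,0,0],[0.95,-0.07,0,0,0],[0.95,-0.07,0,0,0],[0.95,-0.07,0,0,0],[0.95,-0.07,0,0,0]],
])

```text
time_s: 38.08
tool_pos: [0.5615, 0.0909, 0.2226]
ee_rot: [2.119, 2.319, 0.001]
force: [0.3, 0.1, -0.7]
opening: 1.001
finger_force: 0.0
```

>>> arm_command([
  [[0.95,-0.07,0,0,0],[0.95,-0.07,0,0,0],[0.95,-0.07,0,0,0],[0.95,-0.07,0,0,0],[0.95,-0.07,0,0,0]],
])

```text
time_s: 38.7
tool_pos: [0.5304, 0.2789, 0.2226]
ee_rot: [2.119, 2.319, 0.0]
force: [0.1, -0.3, -0.4]
opening: 1.001
finger_force: 0.0
```

>>> arm_command([
  [[0.95,-0.07,0,0,0],[0.95,-0.07,0,0,0],[0.93,0,0,0,0],[0,0,0.8,-0.95,0],[0,0,0.8,-0.95,0]],
])

```text
time_s: 39.33
tool_pos: [0.5149, 0.3907, 0.1582]
ee_rot: [1.884, 2.513, 0.002]
force: [-0.2, 0.0, -1.2]
opening: 0.998
finger_force: 0.0
```

>>> arm_command([
  [[0,0,0,-0.95,0],[0,0,0,-0.95,0],[0,0,0,-0.95,0],[0,0,0,-0.95,0],[0,0,0,-0.95,0]],
])

```text
time_s: 39.95
tool_pos: [0.5149, 0.3899, 0.1586]
ee_rot: [-1.242, -2.886, -0.0]
force: [0.2, 0.5, 0.6]
opening: 1.001
finger_force: 0.0
```

>>> arm_command([
  [[0,0,0,-0.95,0],[0,0,0,-0.95,0],[0,0,0,-0.95,0],[0,0,0,-0.95,0],[0,0,0,-0.95,0]],
])

```text
time_s: 40.58
tool_pos: [0.515, 0.3898, 0.1586]
ee_rot: [-0.528, -3.097, -0.0]
force: [-0.4, -1.7, -0.4]
opening: 1.002
finger_force: 0.0
```

>>> arm_command([
  [[0,0,0,-0.95,0],[0,0,0,-0.95,0],[0,0,0,-0.78,0],[0,0,0,0,0]],
])

```text
time_s: 41.08
tool_pos: [0.5151, 0.3897, 0.1585]
ee_rot: [-0.116, -3.139, -0.0]
force: [-0.0, -0.8, -0.0]
opening: 0.997
finger_force: 0.0
```

```bash
python3 - <<'E'
from h import *
s=snap('scene')
x0,y0=440,180; c=up(s,x0,y0,520,265); print('caps/px check', [b.mean(0).round() for b in (upx(b,x0,y0) for b in blobs(c.max(2)<50,300))])
s6=cv2.imread('pics/s6.png'); c=up(s6,x0,y0,520,265); print('before', [b.mean(0).round() for b in (upx(b,x0,y0) for b in blobs(c.max(2)<50,300))])
print('notch',onz('scene',upx([(98,95)],360,165,5),.034).round(4))
to((.5146,.3897,.005),85.5)
E
```

```text
caps/px check [array([481., 241.]), array([461., 198.])]
before [array([481., 241.]), array([461., 198.])]
notch [[0.3427 0.1737 0.034 ]]
 t 41.12 pos [0.5153 0.3895 0.1585] head 85.7 tilt [-0.      0.0001] units [1.700e-02 2.000e-03 3.837e+00] turn 0.04 half turns -31.38 31.45 F [-0.2  0.2 -1. ] open 1.002 ff 0.0
```

>>> arm_command([
  [[0.02,0,1,0,0],[0,0,1,0,0],[0,0,1,0,0],[0,0,0.6,0,0],[0,0,0.23,0,0]],
])

```text
time_s: 41.75
tool_pos: [0.5137, 0.3885, 0.0032]
ee_rot: [-0.118, -3.137, 0.002]
force: [-0.0, 0.0, 0.2]
opening: 0.999
finger_force: 0.0
```

>>> arm_command([
  [[0,0,0,0,0],[0,0,0,0,1],[0,0,0,0,1],[0,0,0,0,1],[0,0,0,0,1]],
])

```text
time_s: 42.38
tool_pos: [0.5155, 0.3889, 0.0057]
ee_rot: [0.118, 3.139, 0.001]
force: [-1.7, -0.5, 0.7]
opening: 0.158
finger_force: 58.6
```

>>> arm_command([
  [[0,0,0,0,1],[0,0,0,0,1],[0,0,0,0,1],[0,0,0,0,1],[0,0,0,0,1]],
])

```text
time_s: 43.0
tool_pos: [0.5155, 0.389, 0.0058]
ee_rot: [0.118, 3.139, 0.0]
force: [-0.3, -1.2, 5.0]
opening: 0.161
finger_force: 58.7
```

```bash
python3 - <<'E'
from h import *
to((.4025,.1726,.15),88.2)
E
```

```text
t 43.0 pos [0.5155 0.389  0.0058] head 85.71 tilt [0.0005 0.0003] units [ 2.41  -5.605 -3.609] turn -0.43 half turns -31.85 30.98 F [-0.3 -1.2  5. ] open 0.161 ff 58.7
```

Bar gripped. Lift it, move toward the robot first (away from the column), then across to the V-blocks.

>>> arm_command([
  [[0,0,-0.4,0,1],[0,0,-0.8,0,1],[0,0,-0.8,0,1],[0,0,-0.6,-0.43,1],[0,0,0,0,1]],
])

```text
time_s: 43.62
tool_pos: [0.5166, 0.3896, 0.1118]
ee_rot: [0.05, 3.137, 0.004]
force: [0.7, -0.4, -2.6]
opening: 0.159
finger_force: 58.8
```

>>> arm_command([
  [[0.7,0,0,0,1],[0.7,0,0,0,1],[0.7,0,0,0,1],[0,0,0,0,1],[0,0,0,0,1]],
])

```text
time_s: 44.25
tool_pos: [0.4313, 0.3913, 0.1084]
ee_rot: [-0.05, -3.141, 0.001]
force: [0.1, 0.6, -3.1]
opening: 0.161
finger_force: 58.9
```

```bash
python3 - <<'E'
from h import *
im=snap('top','t4.png')
x0,y0=100,230; c=up(im,x0,y0,230,390); 
for b in blobs(c.max(2)<50,300):
    p=upx(b,x0,y0); print(p.mean(0).round(),rect(onz('top',p,.12)))
to((.4025,.1726,.10),88.2)
E
```

```text
[115. 373.] (array([337.8, 392.8]), 37.4, 12.2, 89.8)
[226. 369.] (array([345. , 176.3]), 14.7, 12.2, 1.8)
[109. 324.] (array([433.8, 404. ]), 70.2, 52.0, 4.4)
[221. 279.] (array([519.9, 192.7]), 34.7, 8.7, -87.3)
[125. 278.] (array([523. , 385.7]), 36.8, 11.3, 87.3)
 t 44.3 pos [0.4318 0.3913 0.1086] head 88.14 tilt [ 0.     -0.0002] units [ 0.554 -5.489  0.217] turn -0.01 half turns -31.43 31.41 F [ 0.3  0.1 -2.6] open 0.161 ff 58.9
```

>>> arm_command([
  [[0.55,0,0,0,1],[0,-0.69,0,0,1],[0,-0.69,0,0,1],[0,-0.69,0,0,1],[0,-0.69,0,0,1]],
])

```text
time_s: 44.92
tool_pos: [0.4067, 0.2808, 0.1091]
ee_rot: [0.051, 3.141, 0.0]
force: [0.8, -0.6, -2.7]
opening: 0.159
finger_force: 58.9
```

>>> arm_command([
  [[0,-0.69,0,0,1],[0,-0.69,0,0,1],[0,-0.69,0,0,1],[0,-0.66,0,0,1],[0,0,0,0,1]],
])

```text
time_s: 45.55
tool_pos: [0.4031, 0.1712, 0.1092]
ee_rot: [0.055, 3.141, -0.0]
force: [1.3, 0.6, -2.6]
opening: 0.16
finger_force: 59.1
```

>>> arm_command([
  [[0,0,0.4,0,1],[0,0,0,0,1],[0,0,0,0,1]],
])

```text
time_s: 45.92
tool_pos: [0.4026, 0.173, 0.0934]
ee_rot: [0.05, 3.141, 0.0]
force: [-0.1, -0.6, -3.5]
opening: 0.163
finger_force: 59.1
```

```bash
python3 - <<'E'
from h import *
im=snap('scene'); cv2.imwrite('pics/s7c.png',up(im[:,:,::-1],340,120,450,250,4.5))
to((.4025,.1726,.036),88.2)
E
```

```text
t 45.98 pos [0.4027 0.1731 0.0935] head 88.2 tilt [0.0006 0.0001] units [ 0.006 -0.012  1.438] turn -0.0 half turns -31.42 31.42 F [-0.3  0.3 -2.8] open 0.163 ff 59.1
```

View pics/s7c.png

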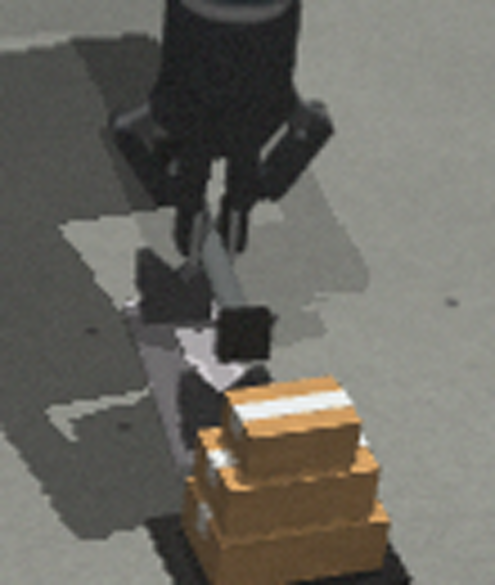

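The bar hangs level over both notches (far cap at (243,333) in the crop). Lower.

>>> arm_command([
  [[0,-0.01,0.5,0,1],[0,0,0.5,0,1],[0,0,0.3,0,1],[0,0,0,0,1],[0,0,0,0,1]],
])

```text
time_s: 46.6
tool_pos: [0.4029, 0.1725, 0.0417]
ee_rot: [0.05, 3.14, 0.0]
force: [1.1, -0.1, -2.8]
opening: 0.161
finger_force: 59.1
```

>>> arm_command([
  [[0,0,0.06,0,1],[0,0,0,0,1],[0,0,0,0,1]],
])

```text
time_s: 46.98
tool_pos: [0.4024, 0.1723, 0.0389]
ee_rot: [0.05, 3.141, 0.0]
force: [-0.4, 0.6, -3.0]
opening: 0.158
finger_force: 59.1
```

>>> arm_command([
  [[0,0,0.04,0,1],[0,0,0,0,1],[0,0,0,0,1]],
])

```text
time_s: 47.35
tool_pos: [0.4024, 0.1723, 0.0372]
ee_rot: [0.05, 3.141, 0.0]
force: [0.4, -0.2, -2.2]
opening: 0.16
finger_force: 59.1
```

```bash
python3 - <<'E'
from h import *
imaging.read_camera('scene')
to((.4025,.1726,.036),88.2)
E
```

```text
t 47.4 pos [0.4024 0.1724 0.0372] head 88.18 tilt [0.0003 0.0001] units [-0.002  0.006  0.029] turn -0.0 half turns -31.42 31.41 F [ 0.7 -0.1 -2.7] open 0.159 ff 59.1
```

>>> arm_command([
  [[0,0,0.03,0,1],[0,0,0,0,1],[0,0,0,0,1]],
])

```text
time_s: 47.78
tool_pos: [0.4027, 0.1728, 0.0364]
ee_rot: [0.05, 3.14, 0.001]
force: [-1.8, 3.9, 5.9]
opening: 0.161
finger_force: 59.9
```

>>> arm_command([
  [[0,0,0.03,0,1],[0,0,0,0,1],[0,0,0,0,1]],
])

```text
time_s: 48.15
tool_pos: [0.4029, 0.1732, 0.0359]
ee_rot: [0.05, 3.14, 0.002]
force: [-4.4, 5.9, 14.1]
opening: 0.159
finger_force: 61.1
```

>>> arm_command([
  [[0,0,0.03,0,1],[0,0,0,0,1],[0,0,0,0,1]],
])

```text
time_s: 48.52
tool_pos: [0.403, 0.1733, 0.0357]
ee_rot: [0.049, 3.14, 0.002]
force: [-10.2, 5.1, 27.2]
opening: 0.16
finger_force: 62.7
```

Contact at the expected seat height. Ease off, release, rise.

>>> arm_command([
  [[0,0.02,-0.06,0,1],[0,0,0,0,1],[0,0,0,0,0.8],[0,0,0,0,0.7],[0,0,0,0,0.5]],
])

```text
time_s: 49.15
tool_pos: [0.4021, 0.1729, 0.0356]
ee_rot: [-0.05, -3.141, 0.0]
force: [-0.8, 0.9, -0.2]
opening: 0.492
finger_force: 0.0
```

>>> arm_command([
  [[0,0,0,0,0.5],[0,0,0,0,0.4],[0,0,-0.3,0,0.4],[0,0,-0.8,0,0.4],[0,0,-0.8,0,0.4]],
])

```text
time_s: 49.78
tool_pos: [0.4022, 0.1731, 0.1134]
ee_rot: [-0.05, -3.141, -0.0]
force: [0.8, -0.2, -0.1]
opening: 0.601
finger_force: 0.0
```

>>> arm_command([
  [[0,0,-0.8,0,0.6],[0,0,-0.5,0,1],[0,-0.8,0,0,1],[0,-0.8,0,0,1],[0,-0.8,0,0,1]],
])

```text
time_s: 50.4
tool_pos: [0.3993, 0.0763, 0.1649]
ee_rot: [0.049, 3.14, -0.0]
force: [-0.4, -0.6, 1.3]
opening: 0.003
finger_force: 0.0
```

>>> arm_command([
  [[0,-0.8,0,0,1],[0,-0.8,0,0,1],[0,0,0,0,1],[0,0,0,0,1]],
])

```text
time_s: 50.9
tool_pos: [0.3972, 0.0135, 0.1643]
ee_rot: [0.051, 3.141, 0.0]
force: [-0.1, 0.1, 0.1]
opening: -0.004
finger_force: 0.0
```

```bash
python3 - <<'E'
from h import *
im=snap('top','t5.png'); s=snap('scene','s8.png')
a=up(im[:,:,::-1],195,225,285,395,3.5);b=up(s[:,:,::-1],350,150,450,265,4.5)
h=max(a.shape[0],b.shape[0]);pad=lambda q:cv2.copyMakeBorder(q,0,h-q.shape[0],0,0,0)
cv2.imwrite('pics/j8.png',np.hstack([pad(a),pad(b)])[:600,:800])
x0,y0=195,225; c=up(im,x0,y0,285,395)
for b in blobs(c.max(2)<50,200):
    p=upx(b,x0,y0); print(p.mean(0).round(),rect(onz('top',p,.06)))
to((.470,-.0244,.09),88.2)
E
```

```text
[229. 383.] (array([310.6, 182.4]), 10.3, 8.3, -0.2)
[253. 379.] (array([320.5, 131.4]), 69.1, 12.0, -17.6)
[239. 293.] (array([495.2, 166.2]), 30.7, 14.0, 80.1)
[248. 269.] (array([562.6, 168.6]), 118.6, 77.3, -84.5)
 t 51.0 pos [0.3972 0.0139 0.1641] head 88.23 tilt [0.0003 0.0002] units [-1.849 -0.902  1.853] turn 0.01 half turns -31.41 31.42 F [-0.  -0.  -0.6] open -0.001 ff 0.0
```

View pics/j8.png

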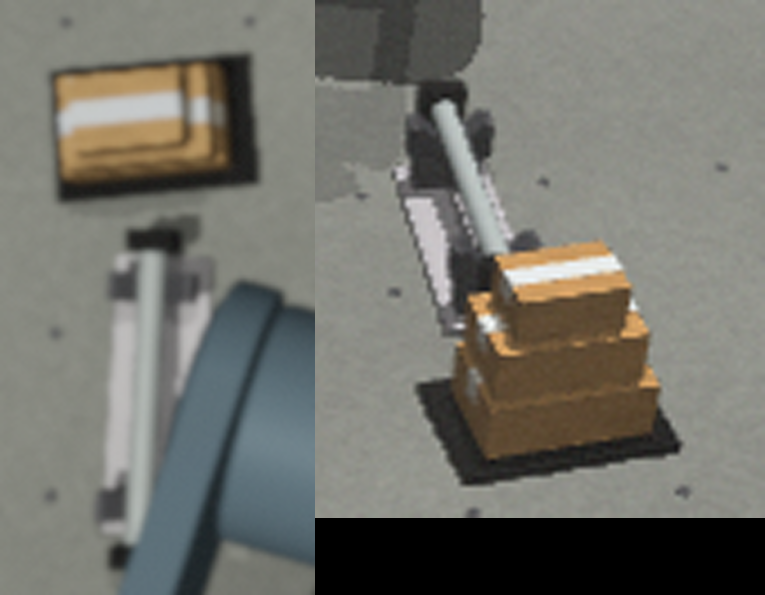

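The bar lies in both notches and the column is square and intact. Now the keys, with fingers shut.

>>> arm_command([
  [[-0.95,-0.45,0,0,1],[-0.9,-0.45,0,0,1],[0,0,1,0,1],[0,0,0.85,0,1],[0,0,0,0,1]],
])

```text
time_s: 51.62
tool_pos: [0.4676, -0.0235, 0.0875]
ee_rot: [-0.048, -3.135, -0.003]
force: [-0.9, -0.1, 1.6]
opening: -0.001
finger_force: 0.0
```

>>> arm_command([
  [[0,0,0.5,0,1],[0,0,0,0,1],[0,0,0,0,1]],
])

```text
time_s: 52.0
tool_pos: [0.471, -0.0251, 0.0714]
ee_rot: [0.049, 3.139, -0.001]
force: [0.3, -0.3, 0.4]
opening: -0.0
finger_force: 0.0
```

```bash
python3 - <<'E'
from h import *
imaging.read_camera('scene')
to((.470,-.0244,.05),88.2)
E
```

```text
t 52.05 pos [ 0.471  -0.0252  0.0714] head 88.21 tilt [ 0.0022 -0.0007] units [0.027 0.019 0.534] turn 0.0 half turns -31.41 31.42 F [ 0.5  0.1 -0.6] open 0.002 ff 0.0
```

>>> arm_command([
  [[0.03,0.02,0.25,0,1],[0,0,0.25,0,1],[0,0,0,0,1],[0,0,0,0,1]],
])

```text
time_s: 52.55
tool_pos: [0.4685, -0.0242, 0.0497]
ee_rot: [-0.05, -3.14, -0.001]
force: [-1.2, 0.4, 1.9]
opening: 0.003
finger_force: 0.8
```

>>> arm_command([
  [[0,0,0.07,0,1],[0,0,0,0,1],[0,0,0,0,1]],
])

```text
time_s: 52.92
tool_pos: [0.4689, -0.0243, 0.0472]
ee_rot: [0.05, 3.141, -0.0]
force: [-1.0, -0.3, 2.6]
opening: -0.001
finger_force: 1.5
```

>>> arm_command([
  [[0,0,0.07,0,1],[0,0,0,0,1],[0,0,0,0,1]],
])

```text
time_s: 53.3
tool_pos: [0.469, -0.0244, 0.0444]
ee_rot: [0.05, 3.141, -0.0]
force: [-1.1, 0.2, 5.0]
opening: 0.0
finger_force: 2.3
```

>>> arm_command([
  [[0,0,0.05,0,1],[0,0,0,0,1],[0,0,0,0,1]],
])

```text
time_s: 53.68
tool_pos: [0.4691, -0.0244, 0.0438]
ee_rot: [-0.049, -3.141, 0.0]
force: [-6.3, -0.2, 20.9]
opening: 0.003
finger_force: 10.4
```

Key 1 bottomed out (force jumped to 21 N). Release it and go to key 2.

>>> arm_command([
  [[0,0,-0.4,0,1],[0,0,-0.4,0,1],[0,0,0,0,1],[0.04,-0.6,0,0,1],[0.03,-0.6,0,0,1]],
])

```text
time_s: 54.3
tool_pos: [0.4641, -0.0724, 0.0738]
ee_rot: [-0.049, -3.141, -0.0]
force: [0.2, -0.4, 0.1]
opening: 0.0
finger_force: 0.0
```

>>> arm_command([
  [[0,0,0,0,1],[0,0,0,0,1],[0,0,0,0,1]],
])

```text
time_s: 54.68
tool_pos: [0.4643, -0.0714, 0.074]
ee_rot: [-0.049, -3.141, -0.001]
force: [-0.7, 0.4, 0.5]
opening: 0.004
finger_force: 0.0
```

```bash
python3 - <<'E'
from h import *
imaging.read_camera('scene')
to((.465,-.0723,.05),88.2)
E
```

```text
t 54.73 pos [ 0.4644 -0.0715  0.0741] head 88.23 tilt [-0.0003  0.0003] units [-0.016 -0.02   0.603] turn 0.0 half turns -31.41 31.42 F [-0.3 -0.7 -0.3] open -0.0 ff 0.0
```

>>> arm_command([
  [[-0.02,-0.02,0.3,0,1],[0,0,0.3,0,1],[0,0,0,0,1],[0,0,0,0,1]],
])

```text
time_s: 55.22
tool_pos: [0.4649, -0.0728, 0.05]
ee_rot: [-0.05, -3.14, -0.001]
force: [-0.3, 1.0, 1.4]
opening: 0.001
finger_force: 0.7
```

>>> arm_command([
  [[0,0,0.1,0,1],[0,0,0,0,1],[0,0,0,0,1]],
])

```text
time_s: 55.6
tool_pos: [0.4655, -0.0731, 0.0465]
ee_rot: [0.05, 3.141, -0.0]
force: [-0.6, 0.3, 3.9]
opening: 0.001
finger_force: 1.7
```

>>> arm_command([
  [[0,0,0.06,0,1],[0,0,0,0,1],[0,0,0,0,1]],
])

```text
time_s: 55.98
tool_pos: [0.4656, -0.0731, 0.0441]
ee_rot: [0.05, 3.141, -0.0]
force: [-1.2, 1.5, 4.7]
opening: 0.002
finger_force: 2.4
```

>>> arm_command([
  [[0,0,0.05,0,1],[0,0,0,0,1],[0,0,0,0,1]],
])

```text
time_s: 56.35
tool_pos: [0.4657, -0.0732, 0.0437]
ee_rot: [0.049, 3.141, -0.001]
force: [-8.9, 3.4, 23.7]
opening: 0.001
finger_force: 12.3
```

>>> arm_command([
  [[0,0,-0.4,0,1],[0,0,-0.4,0,1],[0,0,0,0,1],[0.06,-0.59,0,0,1],[0.05,-0.58,0,0,1]],
])

```text
time_s: 56.98
tool_pos: [0.4589, -0.1198, 0.0733]
ee_rot: [-0.049, -3.141, -0.001]
force: [1.6, 0.2, 0.0]
opening: -0.002
finger_force: 0.0
```

>>> arm_command([
  [[0,0,0,0,1],[0,0,0,0,1],[0,0,0,0,1]],
])

```text
time_s: 57.35
tool_pos: [0.4592, -0.1189, 0.0736]
ee_rot: [-0.049, -3.141, -0.001]
force: [0.3, 0.4, 0.6]
opening: -0.001
finger_force: 0.0
```

```bash
python3 - <<'E'
from h import *
imaging.read_camera('scene')
to((.4598,-.1199,.05),88.2)
E
```

```text
t 57.4 pos [ 0.4593 -0.1189  0.0737] head 88.23 tilt [-0.0003  0.0003] units [-0.013 -0.024  0.593] turn 0.0 half turns -31.41 31.42 F [-0.2  0.4 -1. ] open 0.003 ff 0.0
```

Key 2 bottomed out and was released. Now key 3.

>>> arm_command([
  [[-0.01,-0.02,0.3,0,1],[0,0,0.29,0,1],[0,0,0,0,1],[0,0,0,0,1]],
])

```text
time_s: 57.9
tool_pos: [0.4595, -0.1202, 0.05]
ee_rot: [-0.05, -3.14, -0.001]
force: [-1.3, 0.9, 1.4]
opening: -0.002
finger_force: 0.7
```

>>> arm_command([
  [[0,0,0.15,0,1],[0,0,0,0,1],[0,0,0,0,1]],
])

```text
time_s: 58.28
tool_pos: [0.4602, -0.1207, 0.0447]
ee_rot: [0.05, 3.14, -0.001]
force: [0.4, 0.5, 3.4]
opening: -0.002
finger_force: 2.2
```

>>> arm_command([
  [[0,0,0.06,0,1],[0,0,0,0,1],[0,0,0,0,1]],
])

```text
time_s: 58.65
tool_pos: [0.4603, -0.1207, 0.0437]
ee_rot: [0.049, 3.141, -0.001]
force: [-7.6, 4.2, 22.2]
opening: -0.002
finger_force: 11.0
```

Bottomed out. Release it, rise, and do a final numeric check before handing in.

>>> arm_command([
  [[0,0,-0.4,0,1],[0,0,-0.6,0,1],[0,0,-1,0,1],[0,0,-1,0,1],[0,0,-1,0,1]],
])

```text
time_s: 59.28
tool_pos: [0.4593, -0.1203, 0.2031]
ee_rot: [-0.05, -3.141, -0.0]
force: [0.2, -0.4, -0.2]
opening: -0.002
finger_force: 0.0
```

>>> arm_command([
  [[0,-1,0,0,1],[0,-1,0,0,1],[0,-1,0,0,1],[0,0,0,0,1],[0,0,0,0,1]],
])

```text
time_s: 59.9
tool_pos: [0.4556, -0.2399, 0.2015]
ee_rot: [-0.051, -3.14, -0.002]
force: [0.0, -0.7, -0.4]
opening: -0.005
finger_force: 0.0
```

```bash
python3 - <<'E'
from h import *
im=snap('top','t6.png').astype(int); old=cv2.imread('pics/t5.png')[:,:,::-1].astype(int)
print('column diff',np.abs(im-old)[235:290,200:280].mean().round(2))
s=snap('scene','s9.png').astype(int); o=cv2.imread('pics/s8.png')[:,:,::-1].astype(int)
print('scene column',np.abs(s-o)[200:260,370:435].mean().round(2),'far bar',np.abs(s-o)[165:205,365:400].mean().round(2))
x0,y0=195,280; c=up(im.astype(np.uint8),x0,y0,285,395)
for b in blobs(c.max(2)<50,150):
    p=upx(b,x0,y0); print(p.mean(0).round(),rect(onz('top',p,.06)))
for b in blobs(c.max(2)>165,500):
    p=upx(b,x0,y0); print('bright',p.mean(0).round(),rect(onz('top',p,.045)))
to((.4598,-.1199,.05),88.2)
E
```

```text
column diff 7.59
scene column 3.33 far bar 8.19
[234. 384.] (array([311.3, 171.9]), 29.1, 12.8, 89.8)
[239. 293.] (array([495.1, 166.2]), 30.1, 12.9, 80.6)
[221. 280.] (array([521.5, 206. ]), 35.7, 3.2, 89.7)
bright [249. 335.] (array([408.8, 144.7]), 105.3, 18.7, -2.5)
bright [233. 341.] (array([402.1, 182.3]), 169.8, 26.4, -1.5)
 t 60.0 pos [ 0.4559 -0.2393  0.2017] head 88.23 tilt [-0.0004  0.0006] units [-0.008  2.986  3.794] turn 0.01 half turns -31.41 31.42 F [-0.7 -0.4 -0. ] open 0.0 ff 0.0
```

```bash
python3 - <<'E'
from h import *
for f in('t3','t5','t6'):
    im=cv2.imread(f'pics/{f}.png')[:,:,::-1].copy()
    for b in cartons(im,(190,215,290,300),vth=120): print(f,rect(onz('top',b,.106)))
print(bot.hand_in())
E
```

```text
t3 (array([562.3, 169.5]), 95.5, 59.7, -85.0)
t5 (array([562.2, 172.5]), 88.6, 59.0, -84.9)
t6 (array([562.3, 169.5]), 95.6, 59.8, -85.0)
the job is handed in; nothing more can be done
None
```

I handed the job in at 60 s: cartons B, C and E (the only three present) are stacked on the pad within about 3 mm of its centre, the guard bar lies level in both V-blocks, and keys 1, 2 and 3 were each pressed fully down and released in that order; no verdict came back.

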